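Clear the offcuts and walk the screw cabinet home

ROBOT

A 7-joint arm with a two-finger parallel gripper is mounted at the origin on the work surface. World frame = base frame: x ahead of the robot, y to its left, z up, the work surface at z = 0. Lengths are in m, angles in rad, forces in N, time in s.
With the tool pointing down it reaches from about 0.425 to 0.875 m from the base axis. Payload 4.7 kg.
Tool frame: the origin (TCP) lies on the centre line of the jaws, within the pads' length; the fingertips stand 19 mm ahead of it and the grasp point (between the pads) is the TCP; x points along the fingers, z is the direction in which the jaws open and shut, and the axes are right-handed (so a half turn about x gives the same grasp; the last joint's range is limited). The gripper opens to 87 mm and grips with 3 to 60 N. Pads are 19 mm wide; open, the fingers measure 117 mm over their backs; the gripper's body (75 mm by 190 mm) begins 51 mm behind the grasp point.
Start: joints at [1.136, 0.321, -0.07, 1.45, 0.023, 1.371, -0.057], TCP at [0.282, -0.586, 0.218] pointing down, gripper open.
Joint ranges: [-2.86, 2.86], [-0.3, 2.09], [-1.38, 1.24], [0.06, 2.45], [-1.56, 4.7], [0.09, 2.05], [-2.69, 2.69]. Speed limits (rad/s): [2.57, 2.57, 3.14, 3.14, 3.14, 3.14, 3.14].

INTERFACE

Orientations are given as a rotation vector (axis times angle).
In Python, from bench import get_state, get_image, camera_info, close_job gives the robot as it stands.
- The arm moves only by the tool jog_arm, never from a script. Its argument "targets" is a list of rows, each a list of 7 numbers: the turn, a rotation vector about the tool's x, y, z in degrees, then the shift along the tool's x, y, z in cm, then the finger opening in cm, from 0 to 8.7. In form: [[wx, wy, wz, tx, ty, tz, jaw], ...]. A call has 1 to 10 rows; each row shifts and turns the commanded pose from where the row before left it, along the tool's axes as they then stand; what a row does not reach is not made up. A row lasts 1/8 s, in which the tool goes at most 62.5 mm and 10.7 degrees, less where a joint would pass 70% of its speed; a pose out of reach is approached as far as the arm can. A call is refused whole if a number of a shift passes 6.25 or a number of a turn 10.7, either way. A call with a gripper value outside its range is refused whole. The fingers move at their own pace and stop on an object; "squeeze" is the grip in N (left out, the last holds). Time passes only in rows, so rows that do not move let the fingers close. It gives the time, the measured TCP pose, the force and the opening at its end, in the units of the state.
- get_state(): the state, without advancing time (a new reading comes with each control period).
- get_image(name): name is "side" or "top" or "wrist"; returns (picture, depth): 400x640x3 uint8, red, green, blue; 400x640 float32, m along the optical axis (not along the pixel's ray), 0 where there is no reading.
- camera_info(name): a dict with "intrinsics" (3x3 intrinsics, pixels), "k1" (the pictures are not rectified: a ray, as slopes to the right and down, at radius r is drawn at 1 + k1 r^2 times it, then the intrinsics apply), "world_from_camera" (4x4, takes a point from camera to world coordinates); the wrist camera has in their place "mount" (4x4, takes a point from camera to tool coordinates, whose origin is the TCP and whose axes are the tool frame's). Camera axes: x right, y up, looking along -z (the intrinsics and any distortion apply to the point x, -y, -z); pixel columns grow to the right and rows downward; lengths in m; the calibration is good to about 2 mm. A picture is of the moment at which its call begins: read the wrist's pose just before it. camera_info takes no time and is no camera call.
- close_job(): hands the job in, once; it reports no verdict.
The state is a dict: "time": time; "joint_positions": joint angles; "qd": joint speeds; "joint_torque": joint torques, N m; "position": TCP position; "tool_rot": TCP orientation; "ft_force": force on the tool from outside, world axes, zero at the start; "torque": the same for the moment, N m; "grip_width": opening from 0.0 (shut) to 1.0 (fully open).
Only numpy, scipy, OpenCV 4.12 (cv2) and the standard library are available. Lean on these libraries where they do the work, as an engineer would, in place of code of your own. Each camera call takes 0.05 s, during which the arm holds its last target.

TASK

Sweep every wood offcut off the green mat into the scrap corral with the hand brush, touching the offcuts with the brush only, and stand the brush back on its cork mat. Then walk the heavy screw cabinet forward onto the green mat, centred and squared up with it, by pushing its two yellow rear posts in turn, the near one first and each at least twice, never letting it slew more than about 15 degrees and never pressing on its clear drawers. Last, set all the small screw boxes, lids up, side by side on the cabinet's top, leaving the plane and the hammer alone.

Things in the scene. Friction and masses are not known exactly. Their poses are not given: they have to be found in the camera images.
- mat: green rubber parking mat with white borders, inlaid flush in the bench (no height), 170 mm (x) x 230 mm (y); origin at its centre, bench level. +x is forward: away from the cabinet, to the scrap corral (about world +y); +y points to the robot. The cabinet must end with its origin over this one and its x along this x.
- corral: fixed scrap corral: wooden walls 50 mm high and 12 mm thick on three sides, open on the side that faces the green mat, its floor the bench painted yellow (no lip). Origin at bench level in the middle of the open mouth; +x points into it. Inside 150 deep (x 0 to 150) and 240 wide (y -120 to 120, mm).
- brush_mat: fixed cork mat 100 mm (x) x 180 mm (y), 3 mm thick, where the brush stands; origin at the centre of its underside.
- brush: block hand brush of 250 g (sizes in mm), standing on its bristles, held from above: bristle block 36 (x) x 134 (y), 0 to 45 high (rigid to the touch), wooden back 42 x 140 from 45 to 63, red grip rib 26 (x) x 100 (y) from 63 to 110 high. Origin at the centre of the bristles' underside, z up; fingers close along its x; it sweeps along its x (either way).
- cabinet: heavy blue steel screw cabinet, about 2.7 kg (sizes in mm), on four rubber feet at x +-50, y +-75; 130 (x) x 180 (y) x 82 high, smooth flat top (x -51 to 65) at z 82, no handle. Origin at its centre at foot level, +x forward, rear face at x = -65. A push of 5 to 20 N on one rear post turns it while it creeps forward on the bench. Fragile clear drawers are recessed 12 between the posts.
- near_push (a point): middle of the rear face of the near rear post (yellow, 30 mm wide, 12 to 82 high), on the robot's side; at (-65, 75, 45) mm in the cabinet's frame.
- far_push (a point): the same on the far rear post (yellow); at (-65, -75, 45) mm in the cabinet's frame.
- post_near: yellow steel post at the cabinet's near rear corner, part of the cabinet; its origin and axes are the cabinet's (not the post's own place: see near_push).
- post_far: yellow steel post at the cabinet's far rear corner, part of the cabinet; origin and axes are the cabinet's (see far_push).
- drawers: fragile clear drawer fronts between the two posts, 118 mm wide, part of the cabinet, their face 12 mm in front of the posts' rear faces; origin and axes are the cabinet's.
- plane: wooden hand plane, 210 x 55 mm, 90 mm high, beyond the work; bystander. Origin under its centre.
- hammer: hammer lying beyond the work; bystander. Origin under it.
- scrap1: offcut of pale pine, 38 x 64 x 30 high (mm), lying on the green mat; may be absent. Origin at the centre of its underside, z up.
- scrap2: offcut of dark oak, 40 x 60 x 26 high (mm), lying on the green mat; may be absent. Origin at the centre of its underside, z up.
- scrap3: stepped (L-section) brown offcut, 40 x 62, 16 high with a 32 high step along its -x side (mm), lying on the green mat; may be absent. Origin at the centre of its underside, z up.
- scrap4: plywood offcut, 36 x 66 x 24 high (mm), lying on the green mat; may be absent. Origin at the centre of its underside, z up.
- scrap5: pale T-ended pine offcut, 40 x 60 x 34 high, narrowed to 18 at its +y end (mm), lying on the green mat; may be absent. Origin at the centre of its underside, z up.
- screwbox1: red lidded screw box of 160 g, 64 mm (x) x 48 mm (y) x 36 mm high, clear window in the lid, standing on the bench behind the cabinet; may be absent. Origin at the centre of its underside, z up. It belongs on the cabinet's flat top.
- screwbox2: orange lidded screw box of 160 g, 64 mm (x) x 48 mm (y) x 36 mm high, clear window in the lid, standing on the bench behind the cabinet; may be absent. Origin at the centre of its underside, z up. It belongs on the cabinet's flat top.
- screwbox3: grey lidded screw box of 160 g, 64 mm (x) x 48 mm (y) x 36 mm high, clear window in the lid, standing on the bench behind the cabinet; may be absent. Origin at the centre of its underside, z up. It belongs on the cabinet's flat top.
Mind the look-alikes: they are no part of the job. What is shaped like the screwbox2 but blue is not meant. Leave any purple look-alike of the screwbox1 alone.

How it is judged:
By the outcome, as a careful person would: the job done as asked, in the order asked, and still so for the second after the job is handed in, with the robot touching nothing.
Of screwbox1, screwbox2, screwbox3 only 2 to 3 are there at a start; the rules pass over those that are not, and their reading is None.
Of scrap1, scrap2, scrap3, scrap4, scrap5 only 3 to 5 are there at a start; the rules pass over those that are not, and their reading is None.
At some moment in a run one of scrap1, scrap2, scrap3, scrap4, scrap5 may be knocked a few centimetres aside while the robot is not near it.
Once in a run the grip may slacken for a moment while it holds something.
It also fails if it takes over 210 s, if anything falls off the work surface, if the arm or the gripper's body presses on something with over 40 N, if the wrist force passes 120 N, or if a joint passes its speed limit or range.

## Working session

There is one attempt and no reset: what is moved stays moved. The work goes in short steps, Python scripts to look and compute and a tool call to move; the robot and the scene stay as the last step left them, time stands still between calls to the robot, and variables do not carry over. Pictures are saved under pics/ and viewed, and the job is handed in when it is done.

Besides the shell and the picture viewer there is one more tool, called after "Emit:" as a command line: name --pt "numbers of a row" for each row, then --argument value for the rest. jog_arm: Moves the arm, as the interface text tells. Its arguments: {"type":"object","properties":{"targets":{"type":"array"},"squeeze":{"type":"number"}},"required":["targets"]}

```bash
ls; mkdir -p pics; python3 - <<'E'
from bench import *
import cv2,numpy as np
s=get_state();print({k:np.round(v,3).tolist() for k,v in s.items()})
for n in("top","side","wrist"):
    im,d=get_image(n);cv2.imwrite(f"pics/{n}0.png",im[:,:,::-1]);np.save(f"pics/{n}0.npy",d)
    c=camera_info(n);print(n,{k:np.round(v,4).tolist() for k,v in c.items()})
E
```

```text
pics
{'time': 0.0, 'joint_positions': [1.136, 0.322, -0.07, 1.452, 0.023, 1.371, -0.057], 'qd': [-0.001, -0.0, 0.001, -0.0, -0.001, 0.001, -0.001], 'joint_torque': [0.001, -49.129, -0.403, -31.252, -0.064, 0.044, 0.0], 'position': [0.282, -0.585, 0.217], 'tool_rot': [0.874, 1.39, -0.872], 'ft_force': [0.104, 0.119, 0.467], 'torque': [-0.024, -0.022, 0.025], 'grip_width': 1.0}
top {'intrinsics': [[381.2117, 0.0, 322.9602], [0.0, 381.2117, 205.318], [0.0, 0.0, 1.0]], 'k1': -0.0089, 'world_from_camera': [[-0.0202, 0.9848, -0.1728, 0.3923], [-0.9996, -0.0231, -0.0148, -0.0362], [-0.0186, 0.1724, 0.9849, 1.2323], [0.0, 0.0, 0.0, 1.0]]}
side {'intrinsics': [[394.3317, 0.0, 320.1107], [0.0, 394.3317, 201.6293], [0.0, 0.0, 1.0]], 'k1': -0.022, 'world_from_camera': [[-0.8783, 0.3175, -0.3575, 0.2351], [-0.4781, -0.5909, 0.6498, 0.6521], [-0.0049, 0.7417, 0.6708, 0.7495], [0.0, 0.0, 0.0, 1.0]]}
wrist {'intrinsics': [[296.3963, 0.0, 322.6433], [0.0, 296.3963, 198.0088], [0.0, 0.0, 1.0]], 'k1': 0.0009, 'mount': [[0.0001, 0.2555, -0.9668, -0.166], [0.0004, 0.9668, 0.2555, 0.0694], [1.0, -0.0005, -0.0, -0.0002], [0.0, 0.0, 0.0, 1.0]]}
```

View pics/top0.png

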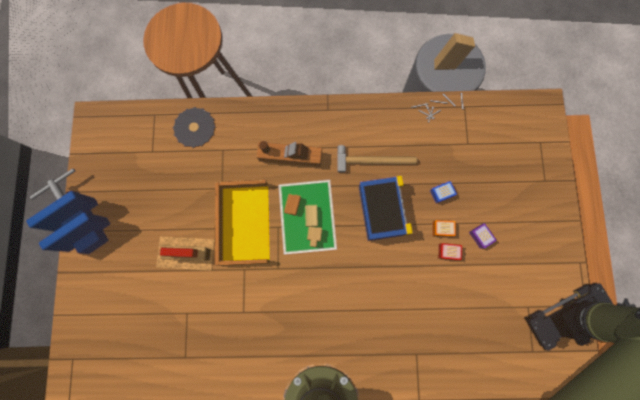

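View pics/side0.png

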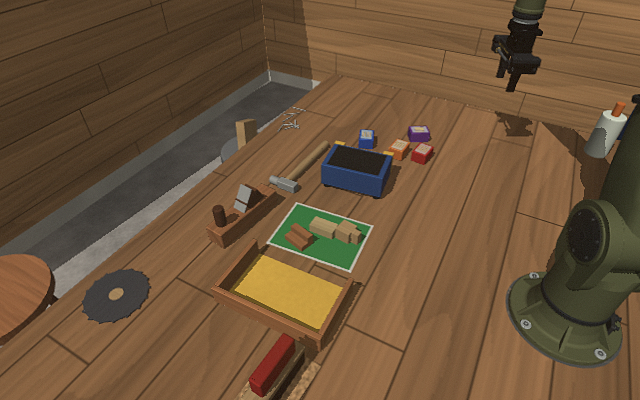

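View pics/wrist0.png

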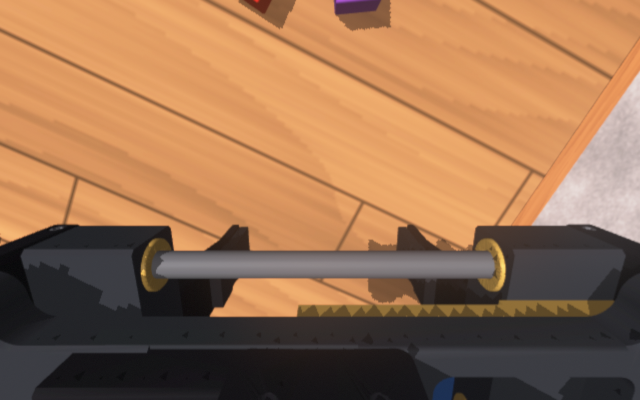

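```bash
cat > h.py <<'E'
from bench import *
import cv2,numpy as np
from scipy.spatial.transform import Rotation as R
def ray(n,u,v,pose=None):
    c=camera_info(n);K=np.array(c["intrinsics"]);k=c["k1"]
    xd=(np.atleast_1d(u)-K[0,2])/K[0,0];yd=(np.atleast_1d(v)-K[1,2])/K[1,1]
    x,y=xd.copy(),yd.copy()
    for _ in range(10):
        f=1+k*(x*x+y*y);x=xd/f;y=yd/f
    if n=="wrist":
        T=np.eye(4);p,r=pose;T[:3,:3]=R.from_rotvec(r).as_matrix();T[:3,3]=p
        T=T@np.array(c["mount"])
    else:T=np.array(c["world_from_camera"])
    d=np.stack([x,-y,-np.ones_like(x)],-1)@T[:3,:3].T
    return T[:3,3],d
def plane(n,u,v,z,pose=None):
    o,d=ray(n,np.asarray(u,float),np.asarray(v,float),pose);t=(z-o[2])/d[:,2];return o+d*t[:,None]
def pts(n,dep,pose=None):
    v,u=np.mgrid[0:400,0:640];o,d=ray(n,u.ravel().astype(float),v.ravel().astype(float),pose)
    return (o+d*dep.reshape(-1,1)).reshape(400,640,3)
def project(n,P,pose=None):
    c=camera_info(n);K=np.array(c["intrinsics"]);k=c["k1"]
    if n=="wrist":
        T=np.eye(4);p,r=pose;T[:3,:3]=R.from_rotvec(r).as_matrix();T[:3,3]=p
        T=T@np.array(c["mount"])
    else:T=np.array(c["world_from_camera"])
    q=(np.atleast_2d(P)-T[:3,3])@T[:3,:3];x=q[:,0]/-q[:,2];y=-q[:,1]/-q[:,2];f=1+k*(x*x+y*y)
    return np.stack([K[0,0]*x*f+K[0,2],K[1,1]*y*f+K[1,2]],-1)
def rect(P,mask):
    xy=P[mask][:,:2].astype(np.float32)*1000
    (c,s,a)=cv2.minAreaRect(xy);return np.round(c,1),np.round(s,1),round(a,1)
E
python3 - <<'E'
import cv2
im=cv2.imread('pics/top0.png')
cv2.imwrite('pics/t0a.png',cv2.resize(im[170:280,150:350],None,fx=4,fy=4,interpolation=cv2.INTER_CUBIC))
cv2.imwrite('pics/t0b.png',cv2.resize(im[165:275,340:540],None,fx=4,fy=4,interpolation=cv2.INTER_CUBIC))
im=cv2.imread('pics/side0.png')
cv2.imwrite('pics/s0a.png',cv2.resize(im[110:270,240:440],None,fx=4,fy=3.75,interpolation=cv2.INTER_CUBIC))
E
```

```text
(no output)
```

View pics/t0a.png

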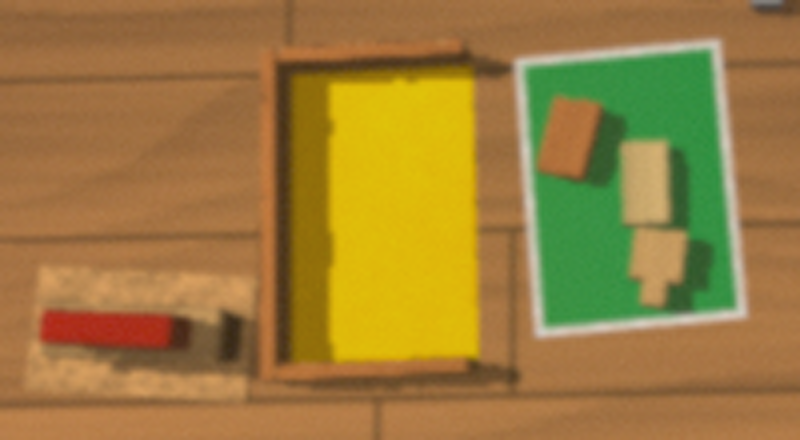

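View pics/t0b.png

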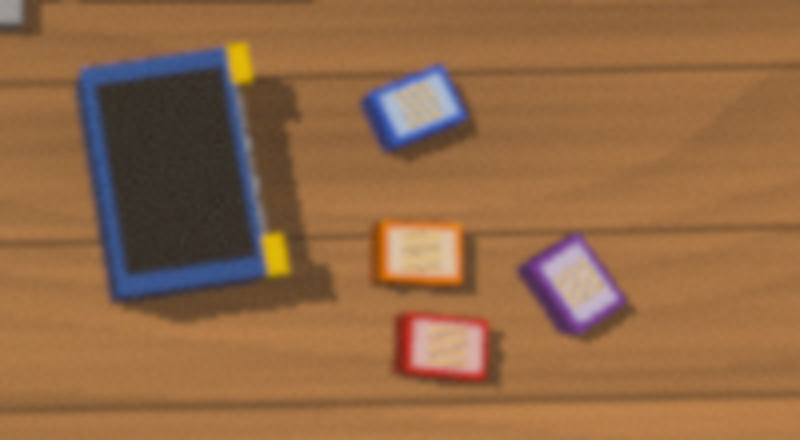

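View pics/s0a.png

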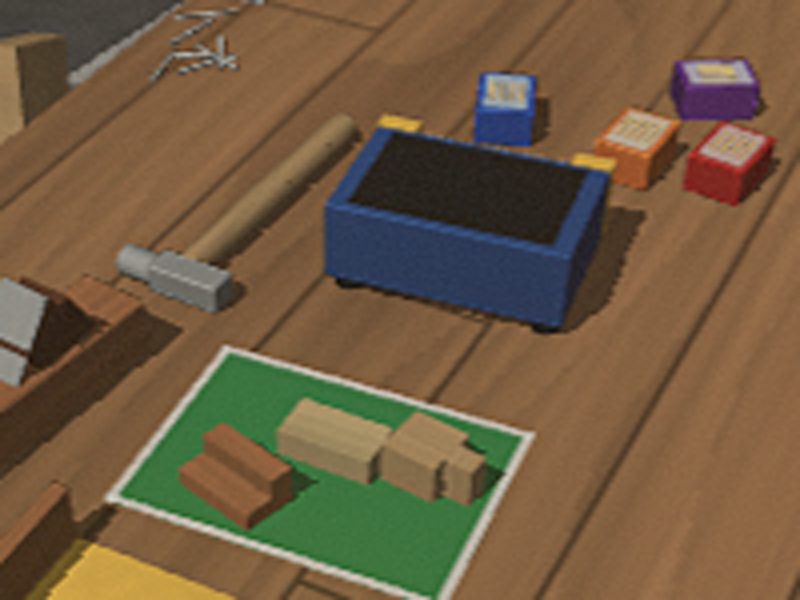

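```bash
cat > m.py <<'E'
from h import *
def blobs(im,lo,hi,roi,minA=25):
    hsv=cv2.cvtColor(im,cv2.COLOR_RGB2HSV);m=cv2.inRange(hsv,lo,hi)
    M=np.zeros_like(m);x0,y0,x1,y1=roi;M[y0:y1,x0:x1]=m[y0:y1,x0:x1]
    n,l,s,c=cv2.connectedComponentsWithStats(M)
    return [(l==i) for i in range(1,n) if s[i,4]>=minA]
def mrect(n,mask,z):
    cs,_=cv2.findContours(mask.astype(np.uint8),cv2.RETR_EXTERNAL,cv2.CHAIN_APPROX_NONE)
    c=max(cs,key=cv2.contourArea)[:,0,:].astype(float)
    P=plane(n,c[:,0],c[:,1],z)[:,:2].astype(np.float32)*1000
    (q,s,a)=cv2.minAreaRect(P);return np.round(q,1),np.round(s,1),round(a,1),np.round(cv2.boxPoints((q,s,a)),0).tolist()
E
python3 - <<'E'
from m import *
im=cv2.imread('pics/top0.png')[:,:,::-1].copy();d=np.load('pics/top0.npy');P=pts('top',d)
print('depth check table',P[300,300],P[330,200])
for nm,lo,hi,roi,z in [('mat',(45,80,60),(80,255,255),(270,170,345,260),0),('rib',(0,180,90),(6,255,255),(150,235,215,270),.113),
 ('yellowfloor',(22,150,100),(32,255,255),(210,170,280,270),0),('posts',(22,150,120),(32,255,255),(355,165,420,245),.082),
 ('blue',(105,100,60),(120,255,255),(350,165,415,250),.082),('redbox',(0,150,90),(5,255,255),(430,235,470,270),.036),
 ('orange',(8,190,150),(18,255,255),(425,215,462,240),.036)]:
    for b in blobs(im,lo,hi,roi):
        if nm in('mat',):pass
        v,u=np.nonzero(b);print(nm,b.sum(),mrect('top',b,z),'medz',np.median(P[b][:,2]).round(3))
# height map crops
for (u,v) in [(292,204),(312,214),(315,235),(307,245),(385,208),(445,228),(451,252),(181,252),(165,253),(195,253)]:
    print((u,v),im[v,u],P[v,u].round(3))
E
```

```text
depth check table [ 0.30727749  0.06086888 -0.00111146] [ 0.22129862  0.37562448 -0.00205532]
mat 2231 (array([574.1,  35.9]), array([213.9, 153.7]), 4.3, [[462.0, 105.0], [473.0, -49.0], [686.0, -33.0], [675.0, 121.0]]) medz 0.001
rib 243 (array([459. , 415.1]), array([94.2, 22.8]), 85.7, [[444.0, 369.0], [467.0, 367.0], [474.0, 461.0], [451.0, 463.0]]) medz 0.113
yellowfloor 3293 (array([555.8, 236.1]), array([239.9, 149.6]), 1.3, [[434.0, 308.0], [438.0, 158.0], [677.0, 164.0], [674.0, 314.0]]) medz 0.001
posts 49 (array([ 666.3, -257.8]), array([30. , 15.2]), 8.0, [[650.0, -252.0], [652.0, -267.0], [682.0, -263.0], [680.0, -248.0]]) medz 0.081
posts 59 (array([ 517. , -275.8]), array([15.1, 33.6]), 86.7, [[500.0, -282.0], [533.0, -284.0], [534.0, -269.0], [501.0, -267.0]]) medz 0.082
blue 507 (array([ 582.4, -198.6]), array([177.2, 112. ]), 7.2, [[487.0, -154.0], [502.0, -265.0], [677.0, -243.0], [663.0, -132.0]]) medz 0.082
blue 61 (array([ 588.8, -254.5]), array([122.2,   4.9]), 7.4, [[528.0, -260.0], [529.0, -265.0], [650.0, -249.0], [649.0, -244.0]]) medz 0.082
redbox 92 (array([ 447.8, -410.8]), array([67.8, 46.5]), 82.0, [[420.0, -441.0], [466.0, -448.0], [476.0, -380.0], [429.0, -374.0]]) medz 0.036
orange 55 (array([ 521.8, -398.1]), array([65.4, 47.1]), 86.0, [[496.0, -429.0], [543.0, -432.0], [548.0, -367.0], [501.0, -364.0]]) medz 0.035
(292, 204) [173 108  55] [0.61  0.081 0.03 ]
(312, 214) [204 170 110] [0.577 0.018 0.023]
(315, 235) [198 155  97] [0.509 0.009 0.026]
(307, 245) [ 56 146  68] [ 0.48   0.036 -0.   ]
(385, 208) [57 53 45] [ 0.581 -0.207  0.087]
(445, 228) [208 179 133] [ 0.52  -0.398  0.04 ]
(451, 252) [207 165 129] [ 0.446 -0.413  0.036]
(181, 252) [170  43  20] [0.459 0.4   0.115]
(165, 253) [174  43  21] [0.457 0.448 0.114]
(195, 253) [76 44 30] [0.456 0.366 0.094]
```

```bash
python3 - <<'E'
from m import *
s=get_state();M=R.from_rotvec(s['tool_rot']).as_matrix();print(M.round(3))
im=cv2.imread('pics/top0.png')[:,:,::-1].copy();d=np.load('pics/top0.npy');P=pts('top',d)
# scraps: above mat
reg=np.zeros((400,640),bool);reg[180:255,280:337]=1
hsv=cv2.cvtColor(im,cv2.COLOR_RGB2HSV)
m=reg&(hsv[...,0]<30)&(P[...,2]>0.008)
n,l,st,c=cv2.connectedComponentsWithStats(m.astype(np.uint8))
for i in range(1,n):
    if st[i,4]>30:
        q=P[l==i];print(st[i],q.min(0).round(3),q.max(0).round(3),rect(P,l==i))
# cork, brush
b=np.zeros((400,640),bool);b[230:275,150:215]=1
cork=b&(hsv[...,2]>150)&(hsv[...,1]<150)&(abs(P[...,2])<.02)
print('cork',rect(P,cork))
br=b&(P[...,2]>.03)
print('brush',rect(P,br),P[br].min(0),P[br].max(0))
br=b&(P[...,2]>.085);print('rib',br.sum(),rect(P,br),P[br].min(0),P[br].max(0))
E
```

```text
[[-0.001  0.901  0.434]
 [ 0.001  0.434 -0.901]
 [-1.    -0.    -0.001]]
[284 194  16  21 235] [ 0.392 -0.036  0.01 ] [0.645 0.109 1.232] (array([512.2,  44.4]), array([282. ,  63.4]), 21.3)
[305 206  16  41 414] [ 0.392 -0.036  0.008] [0.604 0.04  1.232] (array([496.6,   8.3]), array([222.4,  44.6]), 11.8)
cork (array([466.5, 444.9]), array([214.5, 142. ]), 88.9)
brush (array([440.7, 223.4]), array([526.2,  46.1]), 84.5) [ 0.39230042 -0.03624346  0.03087888] [0.48163741 0.48452855 1.23234031]
rib 339 (array([436.5, 213.5]), array([506.2,  31.2]), 83.5) [ 0.39230042 -0.03624346  0.086776  ] [0.47522498 0.46451072 1.23234031]
```

```bash
cat >> m.py <<'E'
def comps(P,mask,minA=25):
    n,l,st,c=cv2.connectedComponentsWithStats(mask.astype(np.uint8))
    for i in range(1,n):
        if st[i,4]>minA:
            q=P[l==i];print(st[i].tolist(),'min',q.min(0).round(3),'max',q.max(0).round(3),rect(P,l==i))
E
python3 - <<'E'
from m import *
im=cv2.imread('pics/top0.png')[:,:,::-1].copy();d=np.load('pics/top0.npy');P=pts('top',d);ok=d>0
hsv=cv2.cvtColor(im,cv2.COLOR_RGB2HSV)
print('scraps');comps(P,ok&(P[...,2]>.008)&(P[...,0]>.46)&(P[...,0]<.69)&(P[...,1]>-.06)&(P[...,1]<.13))
B=ok&(P[...,0]>.39)&(P[...,0]<.55)&(P[...,1]>.32)&(P[...,1]<.53)
print('cork');comps(P,B&(hsv[...,1]<165)&(hsv[...,2]>120))
print('brush');comps(P,B&(P[...,2]>.03));print('rib');comps(P,B&(P[...,2]>.09))
print('boxes');comps(P,ok&(P[...,2]>.02)&(P[...,1]<-.32)&(P[...,1]>-.56)&(P[...,0]>.38)&(P[...,0]<.72))
print('cab');comps(P,ok&(P[...,2]>.06)&(P[...,1]<-.1)&(P[...,1]>-.32)&(P[...,0]>.38)&(P[...,0]<.70))
print('bystanders');comps(P,ok&(P[...,2]>.012)&(P[...,1]<.25)&(P[...,1]>-.32)&(P[...,0]>.70)&(P[...,0]<.9))
E
```

```text
scraps
[283, 194, 17, 22, 246] min [0.577 0.058 0.01 ] max [0.645 0.112 0.038] (array([611.4,  84.6]), array([40.5, 62.6]), 74.8)
[305, 205, 16, 43, 453] min [ 0.472 -0.007  0.008] max [0.606 0.041 0.041] (array([538.9,  16.5]), array([134.9,  45.4]), 6.5)
cork
[154, 226, 66, 51, 2400] min [ 0.39   0.32  -0.007] max [0.55  0.53  0.113] (array([470., 425.]), array([209.9, 160. ]), 90.0)
brush
[160, 246, 49, 15, 653] min [0.436 0.345 0.031] max [0.482 0.485 0.12 ] (array([459.6, 414.9]), array([139.9,  41.8]), 86.9)
rib
[160, 247, 37, 11, 321] min [0.444 0.365 0.09 ] max [0.475 0.465 0.12 ] (array([459.7, 415. ]), array([99.8, 26.2]), 87.0)
boxes
[431, 181, 25, 22, 321] min [ 0.607 -0.44   0.02 ] max [ 0.672 -0.367  0.043] (array([ 639.3, -404.4]), array([47.8, 66.2]), 20.1)
[433, 220, 22, 17, 333] min [ 0.496 -0.431  0.02 ] max [ 0.547 -0.365  0.043] (array([ 522. , -397.6]), array([64.5, 48.6]), 86.5)
[470, 224, 26, 25, 353] min [ 0.456 -0.553  0.021] max [ 0.531 -0.481  0.044] (array([ 494.2, -518.1]), array([64.5, 49.5]), 30.8)
[439, 243, 23, 18, 343] min [ 0.421 -0.446  0.023] max [ 0.474 -0.378  0.042] (array([ 448. , -412.3]), array([65.9, 48.1]), 82.8)
cab
[359, 176, 53, 64, 2381] min [ 0.488 -0.284  0.06 ] max [ 0.681 -0.133  0.091] (array([ 584.9, -208. ]), array([180.9, 130.8]), 7.3)
bystanders
[256, 141, 66, 26, 1270] min [ 0.737 -0.016  0.012] max [0.814 0.196 0.109] (array([776.5,  90.7]), array([210.8,  57.5]), 83.4)
[337, 145, 78, 27, 736] min [ 0.717 -0.32   0.012] max [ 0.806 -0.066  0.032] (array([ 758.8, -193.9]), array([253.2,  89.1]), 88.4)
```

```bash
cat > go.py <<'E'
from h import *
import sys
def go(x,y,z,az=None):
    "mm, deg; prints tool-frame shift (cm) in present frame, turn about tool x (deg), and shift if the turn is done first"
    s=get_state();M=R.from_rotvec(s['tool_rot']).as_matrix();p=s['position']
    cur=np.degrees(np.arctan2(M[1,2],M[0,2]));
    if az is None: az=cur
    t=-((az-cur+180)%360-180)
    dw=np.array([x,y,z])/1000-p
    print('t',round(s['time'],2),'pos',(p*1000).round(1),'az',cur.round(2),'tilt',np.degrees(M[:2,0]).round(2),'F',np.round(s['ft_force'],1),'grip',np.round(s['grip_width'],3)*87,'j7',round(s['joint_positions'][6],2))
    print('turn',round(t,2),'shift',(M.T@dw*100).round(2),'after turn',((M@R.from_rotvec([np.radians(t),0,0]).as_matrix()).T@dw*100).round(2))
go(*map(float,sys.argv[1:]))
E
```

Emit:
jog_arm --pt "-10.2 0 0 0 0 0 8.7" --pt "-10.2 0 0 0 0 0 8.7" --pt "-10.2 0 0 0 0 0 8.7" --pt "-10.2 0 0 0 0 0 8.7" --pt "-10.2 0 0 0 0 0 8.7" --pt "-9.8 0 0 0 0 0 8.7"

```text
time: 0.9
position: [0.2819, -0.5854, 0.2178]
tool_rot: [0.044, 1.571, -0.043]
ft_force: [-0.3, -0.5, -0.5]
grip_width: 1.005
```

```bash
python3 go.py 560 -200 217 -3.5
```

```text
t 0.9 pos [ 281.9 -585.4  217.8] az -3.16 tilt [-0.02  0.04] F [-0.3 -0.5 -0.5] grip 87.43499999999999 j7 0.98
turn 0.34 shift [ 0.1  40.02 25.65] after turn [ 0.1  40.17 25.41]
```

Emit:
jog_arm --pt "0.3 0 0 0 5 3.2 8.7" --pt "0 0 0 0 5 3.2 8.7" --pt "0 0 0 0 5 3.2 8.7" --pt "0 0 0 0 5 3.2 8.7" --pt "0 0 0 0 5 3.2 8.7" --pt "0 0 0 0 5 3.2 8.7" --pt "0 0 0 0 5 3.2 8.7" --pt "0 0 0 0 5 3 8.7"

```text
time: 1.9
position: [0.5623, -0.2016, 0.2181]
tool_rot: [0.052, 1.57, -0.052]
ft_force: [1.1, -0.7, 0.1]
grip_width: 0.996
```

```bash
python3 go.py 460 415 217 -3.5
```

```text
t 1.9 pos [ 562.3 -201.6  218.1] az -3.8 tilt [-0.01 -0.01] F [ 1.1 -0.7  0.1] grip 86.652 j7 0.14
turn -0.3 shift [  0.09  60.84 -14.3 ] after turn [  0.09  60.92 -13.98]
```

Emit:
jog_arm --pt "0 0 0 0 6.1 -1.4 8.7" --pt "0 0 0 0 6.1 -1.4 8.7" --pt "0 0 0 0 6.1 -1.4 8.7" --pt "0 0 0 0 6.1 -1.4 8.7" --pt "0 0 0 0 6.1 -1.4 8.7" --pt "0 0 0 0 6.1 -1.4 8.7" --pt "0 0 0 0 6.1 -1.4 8.7" --pt "0 0 0 0 6.1 -1.4 8.7" --pt "0 0 0 0 6.1 -1.4 8.7" --pt "0 0 0 0 6.0 -1.4 8.7"

```text
time: 3.15
position: [0.4621, 0.4145, 0.218]
tool_rot: [0.052, 1.57, -0.053]
ft_force: [1.7, 0.3, 0.4]
grip_width: 1.002
```

```bash
python3 go.py 460 415 90 -3.3; python3 - <<'E'
from h import *
im,d=get_image('wrist');cv2.imwrite('pics/w1.png',im[:,:,::-1])
E
```

```text
t 3.15 pos [462.1 414.5 218. ] az -3.84 tilt [ 0.02 -0.03] F [1.7 0.3 0.4] grip 87.174 j7 -1.05
turn -0.54 shift [12.8   0.04 -0.21] after turn [12.8   0.05 -0.21]
```

View pics/w1.png

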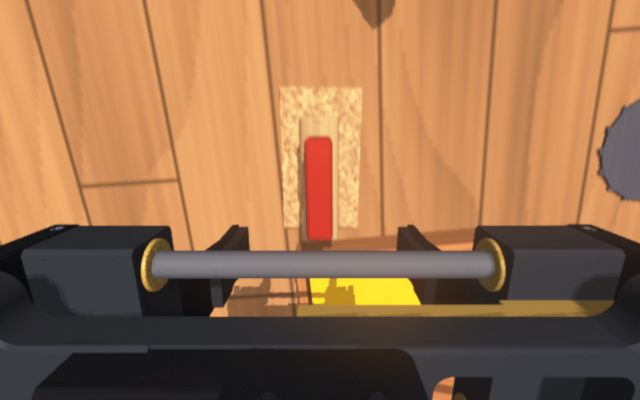

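```bash
python3 - <<'E'
from h import *
s=get_state();po=(s['position'],s['tool_rot'])
print(project('wrist',[[.4597,.415,.113],[.4567,.365,.113],[.4627,.465,.113],[.462,.4145,.218]],po))
E
```

```text
[[327.91126249 206.59595401]
 [327.4374862  255.09087371]
 [328.42889749 153.64214835]
 [333.91294553 254.73916095]]
```

```bash
python3 go.py 460 415 90 -3.3; python3 - <<'E'
from h import *
s=get_state();print(s['position'],s['tool_rot'],s['time'])
po=(s['position'],s['tool_rot'])
print(project('wrist',[[.4597,.415,.113],[.4567,.365,.113],[.4627,.465,.113],s['position']],po))
E
```

```text
t 3.2 pos [455.9 424.6 217.7] az -3.17 tilt [-0.22  0.47] F [-2.1  6.   2.1] grip 86.826 j7 -1.06
turn 0.13 shift [12.76 -1.04  0.51] after turn [12.76 -1.04  0.51]
[0.4559408  0.42464488 0.21767399] [ 0.04994173  1.57434355 -0.03711016] 3.2
[[327.91126249 206.59595401]
 [327.4374862  255.09087371]
 [328.42889749 153.64214835]
 [323.06349591 239.47410519]]
```

Emit:
jog_arm --pt "0 0 0 0 0 0 8.7" --pt "0 0 0 0 0 0 8.7" --pt "0 0 0 0 0 0 8.7"

```text
time: 3.58
position: [0.4636, 0.411, 0.2182]
tool_rot: [0.054, 1.569, -0.055]
ft_force: [0.6, -0.1, 0.6]
grip_width: 0.999
```

```bash
python3 go.py 460 415 90 -3.3; python3 - <<'E'
from m import *
s=get_state();po=(s['position'],s['tool_rot'])
im,d=get_image('wrist');cv2.imwrite('pics/w2.png',im[:,:,::-1])
print(project('wrist',[[.4597,.415,.113],[.4567,.365,.113],[.4627,.465,.113],s['position']],po))
for b in blobs(im,(0,180,90),(6,255,255),(250,80,400,260)): 
    v,u=np.nonzero(b);print(b.sum(),u.mean(),v.min(),v.max())
P=pts('wrist',d,po);comps(P,(d>0)&(abs(P[...,2]-.113)<.012)&(P[...,1]>.33)&(P[...,0]>.4)&(P[...,0]<.52))
E
```

```text
t 3.58 pos [463.6 411.  218.2] az -3.98 tilt [ 0.04 -0.07] F [ 0.6 -0.1  0.6] grip 86.913 j7 -1.05
turn -0.68 shift [12.82  0.39 -0.4 ] after turn [12.82  0.39 -0.4 ]
[[318.40241593 192.02334014]
 [319.05132244 241.45437774]
 [317.69062416 137.82037023]
 [323.06759675 239.47319457]]
2623 316.9889439573008 135 237
[302, 136, 29, 103, 2756] min [0.443 0.367 0.101] max [0.474 0.466 0.115] (array([458.2, 416.9]), array([98.5, 25.9]), 86.7)
```

Emit:
jog_arm --pt "-0.6 0 0 2 0.45 -0.45 8.7" --pt "0 0 0 3 0 0 8.7" --pt "0 0 0 3 0 0 8.7" --pt "0 0 0 2.8 0 0 8.7" --pt "0 0 0 1.6 0 0 8.7" --pt "0 0 0 0.4 0 0 8.7" --pt "0 0 0 0 0 0 8.7"

```text
time: 4.5
position: [0.4582, 0.4181, 0.0906]
tool_rot: [0.044, 1.57, -0.043]
ft_force: [0.7, -0.5, 0.8]
grip_width: 1.002
```

Emit:
jog_arm --pt "0 0 0 0 0 0 4" --pt "0 0 0 0 0 0 2" --pt "0 0 0 0 0 0 1" --pt "0 0 0 0 0 0 1" --pt "0 0 0 0 0 0 1" --squeeze 35

```text
time: 5.12
position: [0.4581, 0.4178, 0.0902]
tool_rot: [0.044, 1.57, -0.044]
ft_force: [-0.1, 0.4, 0.2]
grip_width: 0.516
```

```bash
python3 go.py 459 416 170 -87.3
```

```text
t 5.12 pos [458.1 417.8  90.2] az -3.19 tilt [ 0. -0.] F [-0.1  0.4  0.2] grip 44.892 j7 -1.11
turn 84.11 shift [-7.98 -0.17  0.1 ] after turn [-7.98  0.08  0.18]
```

Emit:
jog_arm --pt "0 0 0 0 0 0 1" --pt "0 0 0 0 0 0 1" --pt "0 0 0 0 0 0 1" --pt "0 0 0 0 0 0 1" --squeeze 50

```text
time: 5.62
position: [0.4581, 0.4178, 0.0902]
tool_rot: [0.044, 1.57, -0.044]
ft_force: [0.2, -0.0, -1.0]
grip_width: 0.295
```

```bash
python3 go.py 459 416 170 -87.3
```

```text
t 5.62 pos [458.1 417.8  90.2] az -3.19 tilt [ 0. -0.] F [ 0.2 -0.  -1. ] grip 25.665 j7 -1.11
turn 84.11 shift [-7.98 -0.18  0.1 ] after turn [-7.98  0.08  0.18]
```

Emit:
jog_arm --pt "0 0 0 -1 0 0 1" --pt "0 0 0 -3 0 0 1" --pt "0 0 0 -3 0 0 1" --pt "0 0 0 -2 -2 0 1" --pt "0 0 0 0 -4 1 1" --pt "0 0 0 0 -5 1.5 1" --pt "0 0 0 0 -5 1.5 1" --pt "0 0 0 0 -5 1.5 1" --pt "0 0 0 0 -5 1.5 1" --pt "0 0 0 0 -5 1.5 1"

```text
time: 6.88
position: [0.5257, 0.1021, 0.1807]
tool_rot: [0.043, 1.57, -0.044]
ft_force: [0.6, 0.4, -1.9]
grip_width: 0.292
```

```bash
python3 go.py 602 -62 175 -87.3
```

```text
t 6.88 pos [525.7 102.1 180.7] az -3.16 tilt [ 0.04 -0.03] F [ 0.6  0.4 -1.9] grip 25.404 j7 -0.39
turn 84.14 shift [  0.59 -15.96   8.52] after turn [ 0.59  6.85 16.75]
```

Emit:
jog_arm --pt "0 0 0 0 -4 2.1 1" --pt "0 0 0 0 -4 2.1 1" --pt "10.5 0 0 0 -4 2.1 1" --pt "10.5 0 0 0 0 0 1" --pt "10.5 0 0 0 0 0 1" --pt "10.5 0 0 0 0 0 1" --pt "10.5 0 0 0 0 0 1" --pt "10.5 0 0 0 0 0 1" --pt "10.5 0 0 0 0 0 1" --pt "10.5 0 0 0 0 0 1"

```text
time: 8.12
position: [0.5817, -0.0193, 0.1805]
tool_rot: [1.177, 1.23, -1.177]
ft_force: [-0.6, -0.9, -2.9]
grip_width: 0.295
```

Emit:
jog_arm --pt "0 0 0 0 0 0 1" --pt "0 0 0 0 0 0 1"

```text
time: 8.38
position: [0.5818, -0.0195, 0.1804]
tool_rot: [1.17, 1.234, -1.171]
ft_force: [-0.1, -0.0, -2.1]
grip_width: 0.296
```

```bash
python3 go.py 602 -62 91 -87.3; python3 - <<'E'
from h import *
for n in ('top','side'):
    im,d=get_image(n);cv2.imwrite(f'pics/{n}2.png',im[:,:,::-1])
E
```

```text
t 8.38 pos [581.8 -19.5 180.4] az -86.99 tilt [-0.01  0.  ] F [-0.1 -0.  -2.1] grip 25.752 j7 -1.62
turn 0.31 shift [8.94 1.79 4.35] after turn [8.94 1.82 4.34]
```

View pics/top2.png

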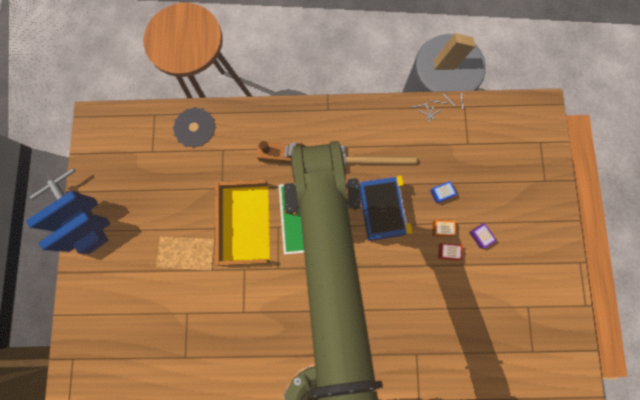

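View pics/side2.png

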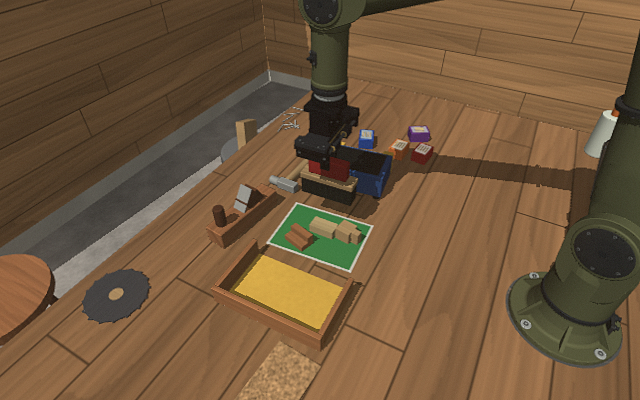

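Emit:
jog_arm --pt "0.3 0 0 0 1.8 4.5 1" --pt "0 0 0 3 0 0 1" --pt "0 0 0 3 0 0 1" --pt "0 0 0 2 0 0 1" --pt "0 0 0 1 0 0 1" --pt "0 0 0 0 0 0 1"

```text
time: 9.22
position: [0.602, -0.0637, 0.09]
tool_rot: [1.176, 1.23, -1.177]
ft_force: [-0.6, 0.7, -3.3]
grip_width: 0.291
```

```bash
python3 go.py 596 168 90 -87.3; python3 - <<'E'
from h import *
for n in ('side',):
    im,d=get_image(n);cv2.imwrite(f'pics/{n}3.png',cv2.resize(im[120:350,200:450,::-1],None,fx=2.6,fy=2.6))
E
```

```text
t 9.22 pos [602.  -63.7  90. ] az -87.46 tilt [-0.03  0.  ] F [-0.6  0.7 -3.3] grip 25.316999999999997 j7 -1.6
turn -0.16 shift [ 1.000e-02  4.300e-01 -2.317e+01] after turn [ 1.000e-02  4.900e-01 -2.317e+01]
```

View pics/side3.png

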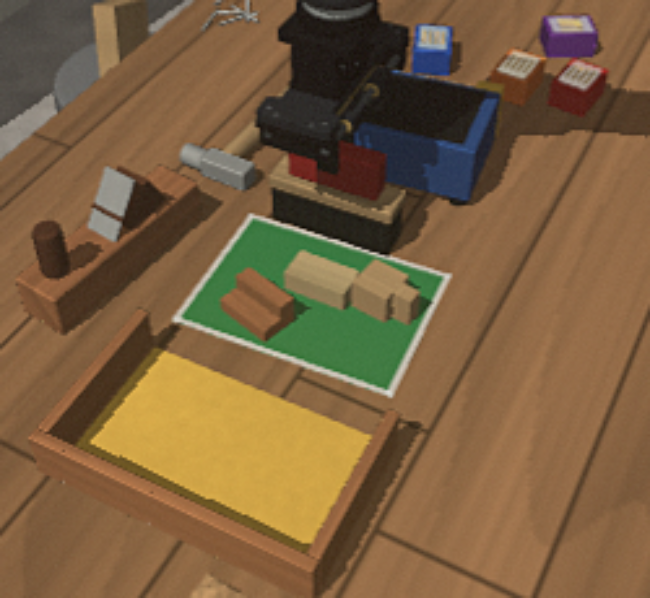

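Emit:
jog_arm --pt "0 0 0 0 0 -1.5 1" --pt "0 0 0 0 0 -2 1" --pt "0 0 0 0 0.1 -2 1" --pt "0 0 0 0 0 -2 1" --pt "0 0 0 0 0.1 -2 1" --pt "0 0 0 0 0.1 -2 1" --pt "0 0 0 0 0 -2 1" --pt "0 0 0 0 0.1 -2 1"

```text
time: 10.28
position: [0.5992, 0.0925, 0.0901]
tool_rot: [1.177, 1.23, -1.177]
ft_force: [0.2, -0.7, -2.1]
grip_width: 0.295
```

```bash
python3 go.py 597 166 90 -87.3; python3 - <<'E'
from h import *
for n in ('side',):
    im,d=get_image(n);cv2.imwrite(f'pics/{n}4.png',cv2.resize(im[120:350,200:450,::-1],None,fx=2.6,fy=2.6))
E
```

```text
t 10.28 pos [599.2  92.5  90.1] az -87.49 tilt [-0.01 -0.01] F [ 0.2 -0.7 -2.1] grip 25.665 j7 -1.88
turn -0.19 shift [ 0.01  0.11 -7.35] after turn [ 0.01  0.13 -7.35]
```

View pics/side4.png

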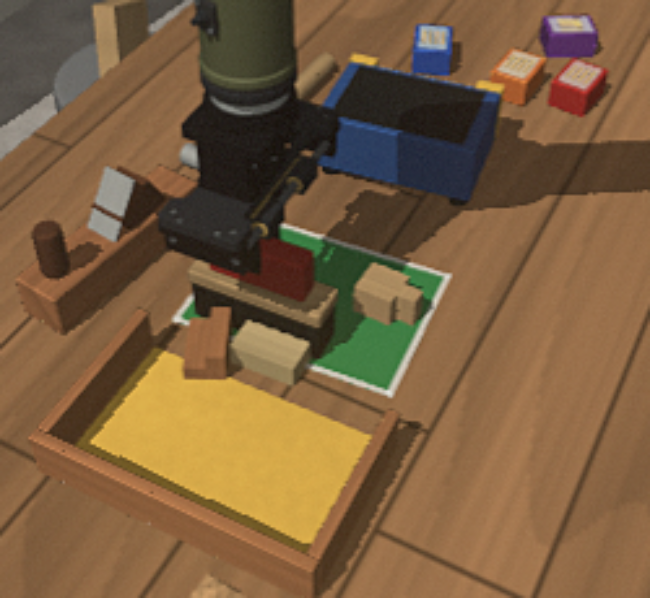

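Emit:
jog_arm --pt "0 0 0 0 -0.1 -2 1" --pt "0 0 0 0 -0.1 -2 1" --pt "0 0 0 0 -0.1 -2 1" --pt "0 0 0 0 0 -1 1" --pt "0 0 0 0 0 -0.4 1" --pt "0 0 0 0 0 0 1"

```text
time: 11.08
position: [0.5932, 0.1649, 0.0902]
tool_rot: [1.177, 1.229, -1.177]
ft_force: [0.5, -0.6, -2.1]
grip_width: 0.298
```

```bash
python3 go.py 597 166 90 -87.3; python3 - <<'E'
from h import *
for n in ('side',):
    im,d=get_image(n);cv2.imwrite(f'pics/{n}5.png',cv2.resize(im[120:350,200:450,::-1],None,fx=2.6,fy=2.6))
E
```

```text
t 11.07 pos [593.2 164.9  90.2] az -87.5 tilt [ 0.   -0.01] F [ 0.5 -0.6 -2.1] grip 25.926 j7 -2.01
turn -0.2 shift [ 0.02  0.39 -0.1 ] after turn [ 0.02  0.39 -0.09]
```

View pics/side5.png

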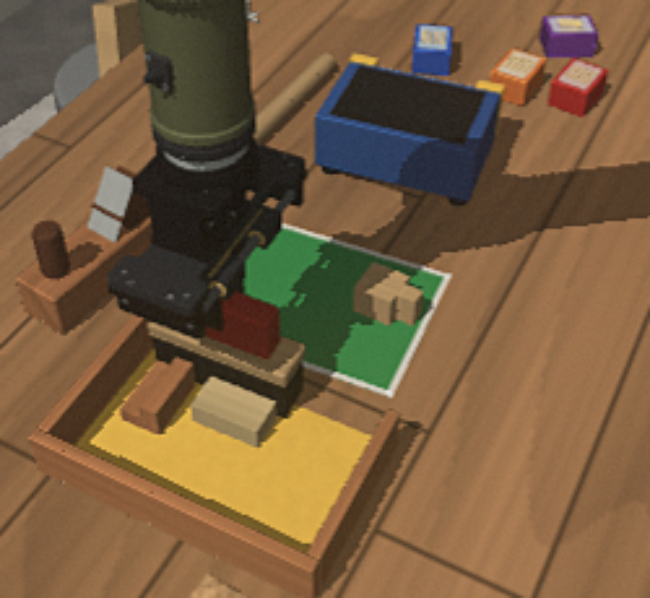

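Emit:
jog_arm --pt "0 0 0 -3 0 0 1" --pt "0 0 0 -3 0 1 1" --pt "0 0 0 0 -1.6 4 1" --pt "0 0 0 0 -1.6 4 1" --pt "0 0 0 0 -1.6 4 1" --pt "0 0 0 0 -1.6 4 1" --pt "0 0 0 0 -1.6 4 1" --pt "0 0 0 0 -1.6 1.7 1" --pt "0 0 0 0 0 0 1"

```text
time: 12.25
position: [0.5061, -0.0688, 0.1503]
tool_rot: [1.18, 1.226, -1.182]
ft_force: [0.3, 0.1, -3.3]
grip_width: 0.294
```

```bash
python3 go.py 507 -66 90 -87.5; python3 - <<'E'
from m import *
for n in ('side','top'):
    im,d=get_image(n);cv2.imwrite(f'pics/{n}6.png',cv2.resize(im[120:350,200:450,::-1],None,fx=2.6,fy=2.6))
    if n=='side':
        P=pts('side',d);comps(P,(d>0)&(P[...,2]>.008)&(P[...,2]<.045)&(P[...,0]>.43)&(P[...,0]<.7)&(P[...,1]>-.035)&(P[...,1]<.14))
E
```

```text
t 12.25 pos [506.1 -68.8 150.3] az -87.79 tilt [-0.02 -0.08] F [ 0.3  0.1 -3.3] grip 25.578 j7 -1.49
turn -0.29 shift [ 6.03  0.1  -0.29] after turn [ 6.03  0.11 -0.29]
[336, 221, 27, 22, 418] min [ 0.469 -0.007  0.008] max [0.531 0.037 0.038] (array([500. ,  15.3]), array([42.6, 60.4]), 87.6)
```

View pics/side6.png

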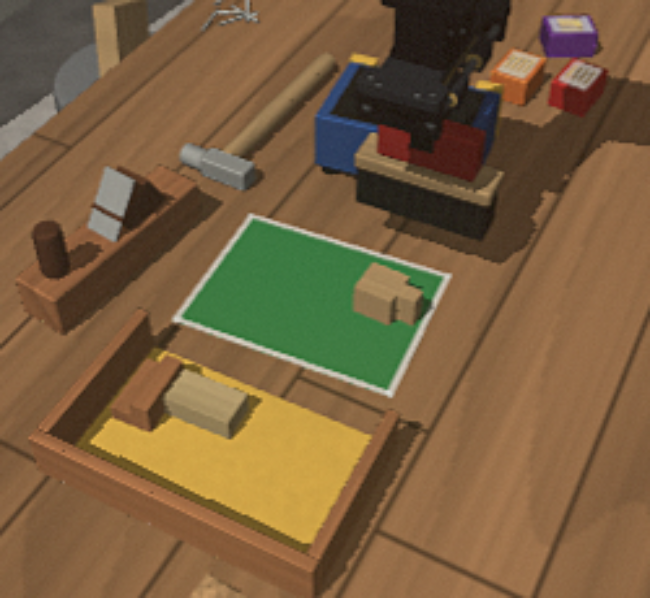

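Emit:
jog_arm --pt "0 0 0 3 0 0 1" --pt "0 0 0 2 0 0 1" --pt "0 0 0 1 0 0 1" --pt "0 0 0 0 0 -1.5 1" --pt "0 0 0 0 0.1 -2 1" --pt "0 0 0 0 0.2 -2 1" --pt "0 0 0 0 0.2 -2 1" --pt "0 0 0 0 0.2 -2 1" --pt "0 0 0 0 0.2 -2 1" --pt "0 0 0 0 0.2 -2 1"

```text
time: 13.6
position: [0.5128, 0.0718, 0.0915]
tool_rot: [1.177, 1.229, -1.174]
ft_force: [0.1, -0.6, -2.3]
grip_width: 0.289
```

```bash
python3 go.py 515 168 90 -87.8; python3 - <<'E'
from h import *
for n in ('side',):
    im,d=get_image(n);cv2.imwrite(f'pics/{n}7.png',cv2.resize(im[120:350,200:450,::-1],None,fx=2.6,fy=2.6))
E
```

```text
t 13.6 pos [512.8  71.8  91.5] az -87.4 tilt [0.12 0.02] F [ 0.1 -0.6 -2.3] grip 25.142999999999997 j7 -1.81
turn 0.4 shift [ 0.16  0.65 -9.6 ] after turn [ 0.16  0.59 -9.61]
```

View pics/side7.png

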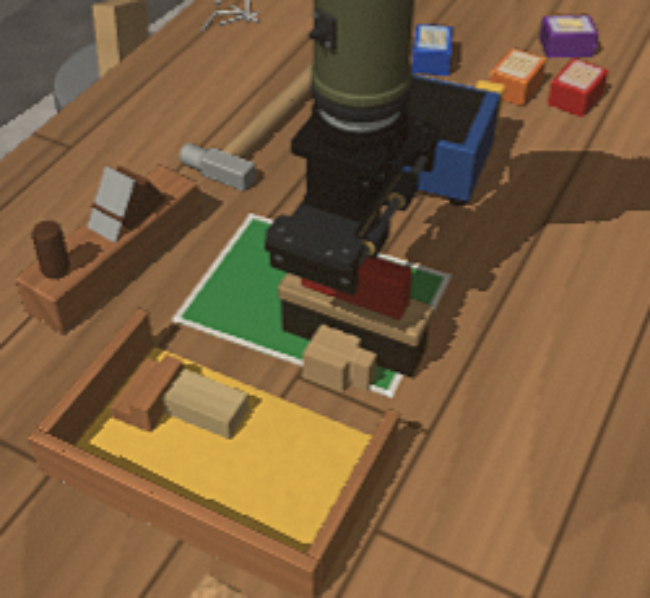

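Emit:
jog_arm --pt "0 0 0 0 0.2 -2 1" --pt "0 0 0 0 0.2 -2 1" --pt "0 0 0 0 0.2 -2 1" --pt "0 0 0 0 0.1 -2 1" --pt "0 0 0 0 0 -1 1" --pt "0 0 0 0 0 -0.5 1" --pt "0 0 0 0 0 0 1"

```text
time: 14.52
position: [0.515, 0.1645, 0.0904]
tool_rot: [1.177, 1.229, -1.177]
ft_force: [-0.5, 0.7, -2.5]
grip_width: 0.293
```

Emit:
jog_arm --pt "0 0 0 0 0 1.2 1" --pt "0 0 0 -3 0 0 1" --pt "0 0 0 -3 0 0 1" --pt "0 0 0 -2 0 0 1" --pt "0 0 0 0 0 0 1"

```text
time: 15.15
position: [0.5169, 0.1514, 0.1717]
tool_rot: [1.18, 1.226, -1.176]
ft_force: [-0.0, -0.2, -2.9]
grip_width: 0.293
```

```bash
python3 go.py 458 418 93 -3.2; python3 - <<'E'
from h import *
for n in ('side',):
    im,d=get_image(n);cv2.imwrite(f'pics/{n}8.png',cv2.resize(im[120:350,200:450,::-1],None,fx=2.6,fy=2.6))
E
```

```text
t 15.15 pos [516.9 151.4 171.7] az -87.6 tilt [ 0.2  -0.01] F [-0.  -0.2 -2.9] grip 25.491 j7 -1.94
turn -84.4 shift [  7.84  -4.79 -26.89] after turn [ 7.84 26.29 -7.39]
```

View pics/side8.png

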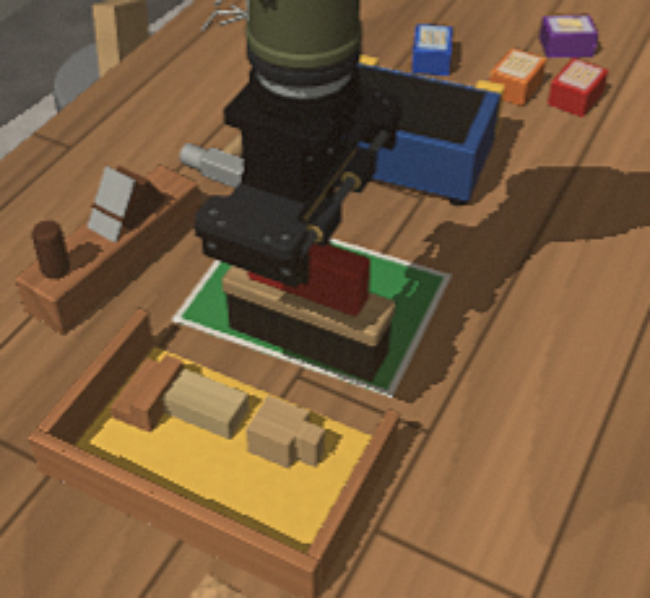

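Emit:
jog_arm --pt "-10.55 0 0 -2 0 0 1" --pt "-10.55 0 0 0 0 0 1" --pt "-10.55 0 0 0 0 0 1" --pt "-10.55 0 0 0 0 0 1" --pt "-10.55 0 0 0 0 0 1" --pt "-10.55 0 0 0 0 0 1" --pt "-10.55 0 0 0 0 0 1" --pt "-10.55 0 0 0 0 0 1"

```text
time: 16.2
position: [0.5147, 0.1516, 0.1884]
tool_rot: [0.037, 1.573, -0.039]
ft_force: [0.3, -0.8, -2.9]
grip_width: 0.289
```

Emit:
jog_arm --pt "0 0 0 0 3 -0.8 1" --pt "0 0 0 0 5 -1.4 1" --pt "0 0 0 0 5 -1.4 1" --pt "0 0 0 0 5 -1.4 1" --pt "0 0 0 0 5 -1.4 1" --pt "0 0 0 0 3 -0.8 1" --pt "0 0 0 0 0 0 1" --pt "0 0 0 0 0 0 1"

```text
time: 17.2
position: [0.458, 0.4144, 0.1887]
tool_rot: [0.041, 1.572, -0.045]
ft_force: [0.7, -1.1, -1.6]
grip_width: 0.292
```

```bash
python3 go.py 458 418 93 -3.2; python3 - <<'E'
from h import *
for n in ('side','wrist'):
    im,d=get_image(n);cv2.imwrite(f'pics/{n}9.png',im[:,:,::-1])
E
```

```text
t 17.2 pos [458.  414.4 188.7] az -3.14 tilt [-0.07 -0.14] F [ 0.7 -1.1 -1.6] grip 25.404 j7 -1.05
turn 0.06 shift [ 9.57  0.38 -0.01] after turn [ 9.57  0.38 -0.01]
```

View pics/side9.png

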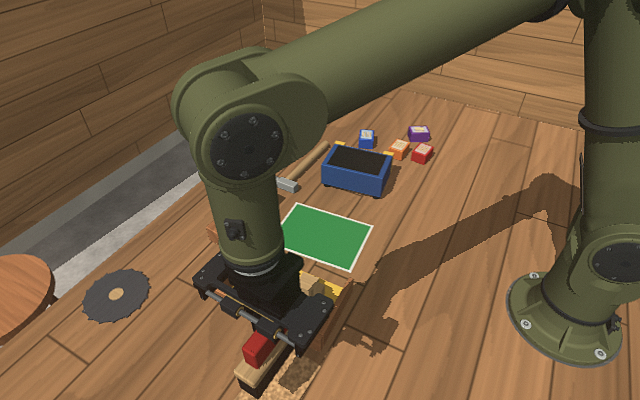

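View pics/wrist9.png

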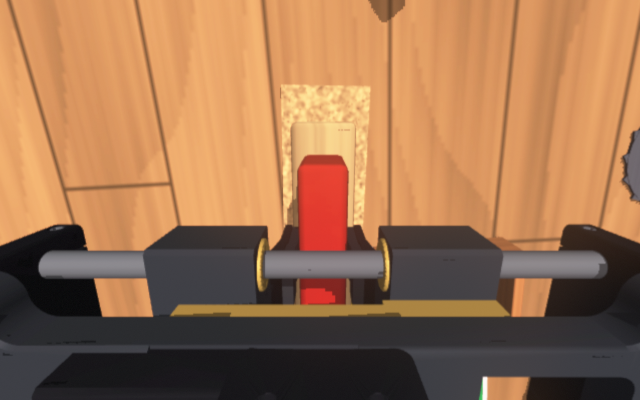

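```bash
python3 - <<'E'
from m import *
im=cv2.imread('pics/top2.png')[:,:,::-1].copy()
hsv=cv2.cvtColor(im,cv2.COLOR_RGB2HSV)
for (lo,hi) in [((8,60,150),(20,140,255))]:
  for b in blobs(im,lo,hi,(145,225,218,280),200): print(b.sum(),mrect('top',b,.003))
E
```

```text
842 (array([461. , 431.2]), array([176.3,  99.5]), 86.3, [[406.0, 346.0], [505.0, 340.0], [516.0, 516.0], [417.0, 522.0]])
```

Emit:
jog_arm --pt "0 0 0 2 1.8 0.1 1" --pt "0 0 0 3 0 0 1" --pt "0 0 0 2.5 0 0 1" --pt "0 0 0 1.5 0 0 1" --pt "0 0 0 0.6 0 0 1" --pt "0 0 0 0.2 0 0 1" --pt "0 0 0 0 0 0 1"

```text
time: 18.18
position: [0.46, 0.4344, 0.093]
tool_rot: [0.043, 1.569, -0.042]
ft_force: [-0.1, 0.1, -2.4]
grip_width: 0.293
```

```bash
python3 go.py 460 431 90.3 -3.3
```

```text
t 18.18 pos [460.  434.4  93. ] az -3.09 tilt [0.06 0.04] F [-0.1  0.1 -2.4] grip 25.491 j7 -1.12
turn 0.21 shift [ 0.27 -0.34  0.02] after turn [ 0.27 -0.34  0.02]
```

Emit:
jog_arm --pt "0 0 0 0.2 0 0 1" --pt "0 0 0 0.1 0 0 1" --pt "0 0 0 0 0 0 1"

```text
time: 18.55
position: [0.4599, 0.4344, 0.0901]
tool_rot: [0.043, 1.569, -0.042]
ft_force: [-0.6, -0.2, 3.9]
grip_width: 0.295
```

Emit:
jog_arm --pt "0 0 0 0 0 0 4" --pt "0 0 0 0 0 0 7" --pt "0 0 0 0 0 0 8.7" --pt "0 0 0 0 0 0 8.7" --pt "0 0 0 0 0 0 8.7" --pt "0 0 0 0 0 0 8.7"

```text
time: 19.3
position: [0.4596, 0.434, 0.0892]
tool_rot: [0.042, 1.57, -0.042]
ft_force: [0.3, 0.2, 0.1]
grip_width: 0.891
```

Emit:
jog_arm --pt "0 0 0 -2 0 0 8.7" --pt "0 0 0 -4 0 0 8.7" --pt "0 0 0 -5 0 0 8.7" --pt "0 0 0 -3 0 0 8.7" --pt "0 0 0 0 0 0 8.7"

```text
time: 19.92
position: [0.4604, 0.4359, 0.2339]
tool_rot: [0.046, 1.565, -0.038]
ft_force: [-0.3, 0.5, -0.0]
grip_width: 1.004
```

```bash
python3 go.py 560 -100 217 4; python3 - <<'E'
from h import *
for n in ('wrist',):
    im,d=get_image(n);cv2.imwrite(f'pics/{n}10.png',im[:,:,::-1])
E
```

```text
t 19.93 pos [460.4 435.9 233.9] az -3.07 tilt [0.3  0.27] F [-0.3  0.5 -0. ] grip 87.348 j7 -1.06
turn -7.07 shift [  1.49 -52.99  12.81] after turn [  1.49 -54.16   6.18]
```

View pics/wrist10.png

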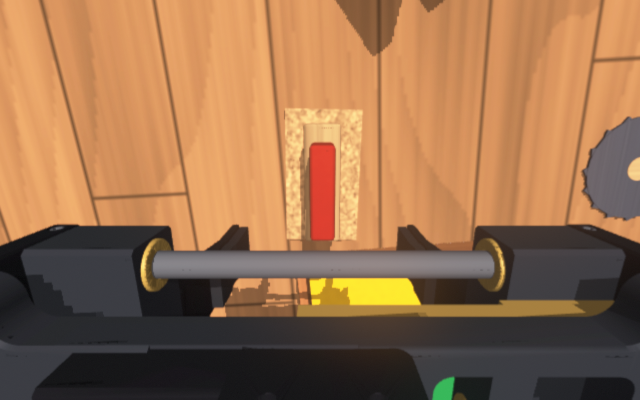

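```bash
python3 go.py 514 -335 200 4.2
```

```text
t 19.98 pos [459.9 434.9 231.5] az -3.07 tilt [0.16 0.12] F [-0.5  0.   0.2] grip 87.0 j7 -1.06
turn -7.27 shift [  3.01 -76.59   9.52] after turn [  3.01 -77.18  -0.25]
```

Emit:
jog_arm --pt "-7.3 0 0 0 0 0 4" --pt "0 0 0 0.3 -5 0.6 2" --pt "0 0 0 0.3 -6 0.7 0" --pt "0 0 0 0.3 -6 0.7 0" --pt "0 0 0 0.3 -6 0.7 0" --pt "0 0 0 0.3 -6 0.7 0" --pt "0 0 0 0.3 -6 0 0" --pt "0 0 0 0.3 -6 0 0" --pt "0 0 0 0.3 -6 -0.7 0" --pt "0 0 0 0.3 -6 -0.7 0"

```text
time: 21.22
position: [0.5175, -0.095, 0.2014]
tool_rot: [-0.058, 1.571, 0.058]
ft_force: [0.2, -0.2, -0.6]
grip_width: 0.017
```

Emit:
jog_arm --pt "0 0 0 0 -6 -0.7 0" --pt "0 0 0 0 -6 -0.7 0" --pt "0 0 0 0 -6 -0.6 0" --pt "0 0 0 0 -4 -0.2 0" --pt "0 0 0 0 -2 0 0" --pt "0 0 0 0 0 0 0" --pt "0 0 0 0 0 0 0"

```text
time: 22.1
position: [0.515, -0.3313, 0.2022]
tool_rot: [-0.059, 1.57, 0.061]
ft_force: [-0.7, -0.0, -1.2]
grip_width: 0.005
```

```bash
python3 go.py 515 -335 50 4.2; python3 - <<'E'
from m import *
for n in ('top','side'):
    im,d=get_image(n);cv2.imwrite(f'pics/{n}11.png',im[:,:,::-1])
E
```

```text
t 22.1 pos [ 515.  -331.3  202.2] az 4.4 tilt [-0.    0.08] F [-0.7 -0.  -1.2] grip 0.435 j7 0.51
turn 0.2 shift [15.22 -0.39 -0.03] after turn [15.22 -0.39 -0.03]
```

View pics/side11.png

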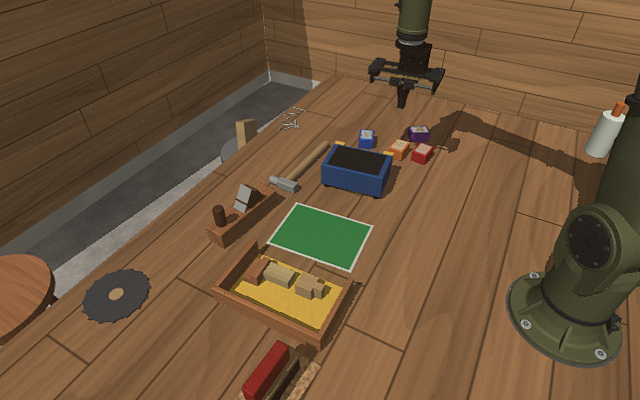

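View pics/top11.png

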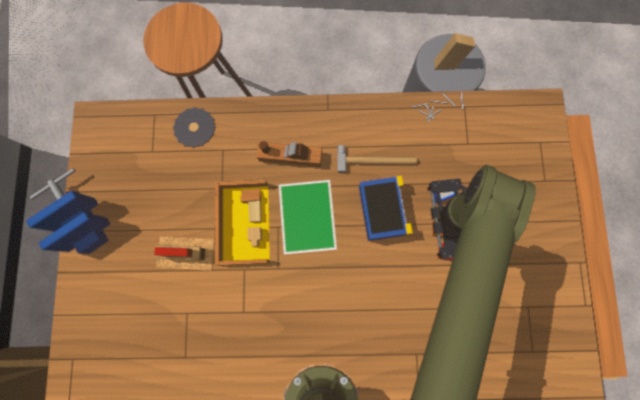

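Emit:
jog_arm --pt "0.2 0 0 3 0 0 0" --pt "0 0 0 4 0 0 0" --pt "0 0 0 4 0 0 0" --pt "0 0 0 3 0 0 0" --pt "0 0 0 1.2 0 0 0" --pt "0 0 0 0 0 0 0" --squeeze 30

```text
time: 22.95
position: [0.5143, -0.3332, 0.0503]
tool_rot: [-0.056, 1.57, 0.056]
ft_force: [0.7, -0.6, 0.6]
grip_width: 0.002
```

```bash
cat > cab.py <<'E'
from m import *
import sys
tag=sys.argv[1]
MC=np.array([574.,36.]);MA=94.3
def mat(im):
    for b in blobs(im,(45,80,60),(80,255,255),(270,170,345,260),800): print('mat',mrect('top',b,0)[:3])
def cab(tag,n):
    im,d=get_image(n);cv2.imwrite(f'pics/{tag}{n}.png',im[:,:,::-1]);P=pts(n,d)
    hsv=cv2.cvtColor(im,cv2.COLOR_RGB2HSV)
    k=(d>0)&(abs(P[...,2]-.082)<.014)&(P[...,0]>.44)&(P[...,0]<.72)&(P[...,1]>-.32)&(P[...,1]<.15)
    rgb=im.astype(int)
    dark=(rgb.max(-1)<95); blue=(hsv[...,0]>100)&(hsv[...,0]<125)&(hsv[...,1]>90);yel=(hsv[...,0]>20)&(hsv[...,0]<33)&(hsv[...,1]>140)
    for nm,m in (('top',k),):
        nn,l,st,c=cv2.connectedComponentsWithStats(m.astype(np.uint8));i=1+np.argmax(st[1:,4])
        c,s,a=rect(P,l==i);a=(a+45)%90-45
        dv=c-MC;A=np.radians(MA);f=np.array([np.cos(A),np.sin(A)]);lf=np.array([-f[1],f[0]])
        print(n,'cab',c,s,'yaw',90+a,'| in mat frame x',round(dv@f,1),'y',round(dv@lf,1),'rel',round(90+a-MA,1))
        A=np.radians(90+a);f=np.array([np.cos(A),np.sin(A)]);lf=np.array([-f[1],f[0]])
        print('  near_push',(c-65*f+75*lf).round(0),'far_push',(c-65*f-75*lf).round(0))
    yb=yel&(d>0)&(P[...,2]>.07)&(P[...,1]<.2)&(P[...,1]>-.32)&(P[...,0]>.44)&(P[...,0]<.72)
    nn,l,st,c=cv2.connectedComponentsWithStats(yb.astype(np.uint8))
    for i in range(1,nn):
        if st[i,4]>15:print('  post',P[l==i][:,:2].mean(0).round(4)*1000,st[i,4])
    return im
im=cab(tag,'top');cab(tag,'side')
if len(sys.argv)>2: mat(im)
s=get_state();print('t',s['time'],'tcp',(s['position']*1000).round(1),'F',np.round(s['ft_force'],1))
E
python3 cab.py a 1
```

```text
top cab [ 585.1 -208.3] [180.5 131.5] yaw 97.2 | in mat frame x -244.4 y 7.2 rel 2.9
  near_push [ 519. -282.] far_push [ 668. -263.]
  post [ 666.2 -256.5] 44
  post [ 516.8 -275.4] 47
side cab [ 583.9 -209.2] [180.6 137.2] yaw 97.3 | in mat frame x -245.3 y 8.5 rel 3.0
  near_push [ 518. -283.] far_push [ 667. -264.]
  post [ 513.9 -275.5] 18
mat (array([574.3,  36. ]), array([214.4, 153.7]), 4.3)
t 23.05 tcp [ 515.3 -334.2   51.8] F [ 0.1 -0.  -0.4]
```

Emit:
jog_arm --pt "0 0 0 0 1.5 0 0" --pt "0 0 0 0 1.5 0 0" --pt "0 0 0 0 0.8 0 0" --pt "0 0 0 0 0.8 0 0" --pt "0 0 0 0 0.8 0 0" --pt "0 0 0 0 0.8 0 0" --pt "0 0 0 0 0.8 0 0"

```text
time: 23.92
position: [0.5072, -0.2707, 0.051]
tool_rot: [-0.058, 1.572, 0.045]
ft_force: [-3.4, -13.1, 0.4]
grip_width: 0.002
```

```bash
python3 cab.py b
```

```text
top cab [ 588.  -191.4] [180.1 130.7] yaw 90.1 | in mat frame x -227.8 y 3.1 rel -4.2
  near_push [ 513. -257.] far_push [ 663. -256.]
  post [ 663.8 -249.5] 48
side cab [ 586.  -200.2] [185.7 153.6] yaw 90.8 | in mat frame x -236.4 y 5.7 rel -3.5
  near_push [ 512. -266.] far_push [ 662. -264.]
  post [ 660.  -247.3] 16
  post [ 508.2 -248. ] 22
t 24.025 tcp [ 507.1 -269.    50.9] F [-3.6 -9.1  1.3]
```

Emit:
jog_arm --pt "0 0 0 0 0.8 0 0" --pt "0 0 0 0 0.8 0 0" --pt "0 0 0 0 0 0 0"

```text
time: 24.4
position: [0.506, -0.253, 0.0509]
tool_rot: [-0.058, 1.573, 0.048]
ft_force: [-4.0, -8.5, 1.9]
grip_width: 0.007
```

Emit:
jog_arm --pt "0 0 0 0 -2 0 0" --pt "0 0 0 0 -3 0 0" --pt "0 0 0 0 0 0 0"

```text
time: 24.78
position: [0.5114, -0.3013, 0.0502]
tool_rot: [-0.053, 1.57, 0.051]
ft_force: [0.3, -0.3, -0.6]
grip_width: 0.005
```

```bash
python3 cab.py c
```

```text
top cab [ 591.8 -179.5] [129.8 180.7] yaw 85.9 | in mat frame x -216.2 y -1.6 rel -8.4
  near_push [ 512. -239.] far_push [ 662. -250.]
  post [ 661.8 -243. ] 46
  post [ 511.6 -231.9] 49
side cab [ 590.9 -181.6] [136.  183.1] yaw 86.5 | in mat frame x -218.3 y -0.5 rel -7.8
  near_push [ 512. -242.] far_push [ 662. -251.]
t 24.875 tcp [ 511.8 -297.7   50. ] F [0.3 0.7 0.3]
```

```bash
python3 go.py 666 -290 50 4.2
```

```text
t 24.88 pos [ 511.8 -297.7   50. ] az 4.0 tilt [0.   0.07] F [0.3 0.7 0.3] grip 0.261 j7 0.41
turn -0.2 shift [ 0.   -0.31 15.43] after turn [ 0.   -0.36 15.43]
```

Emit:
jog_arm --pt "-0.2 0 0 0 0 3.9 0" --pt "0 0 0 0 0 4.2 0" --pt "0 0 0 0 -0.3 4.2 0" --pt "0 0 0 0 0 3.1 0" --pt "0 0 0 0 0 0 0"

```text
time: 25.5
position: [0.668, -0.2861, 0.0497]
tool_rot: [-0.059, 1.568, 0.063]
ft_force: [-0.8, -0.0, 0.3]
grip_width: 0.006
```

Emit:
jog_arm --pt "0 0 0 0 1.5 0 0" --pt "0 0 0 0 1 0 0" --pt "0 0 0 0 0.8 0 0" --pt "0 0 0 0 0.8 0 0" --pt "0 0 0 0 0.8 0 0" --pt "0 0 0 0 0.8 0 0" --pt "0 0 0 0 0.8 0 0" --pt "0 0 0 0 0.8 0 0"

```text
time: 26.5
position: [0.6613, -0.2231, 0.0515]
tool_rot: [-0.062, 1.565, 0.048]
ft_force: [5.8, -9.2, -3.9]
grip_width: 0.001
```

```bash
python3 cab.py d
```

```text
top cab [ 581.6 -152.8] [180.1 130.9] yaw 96.0 | in mat frame x -188.8 y 6.6 rel 1.7
  near_push [ 514. -225.] far_push [ 663. -210.]
  post [ 500.8 -201.6] 64
side cab [ 581.3 -163.4] [181.  158.4] yaw 97.1 | in mat frame x -199.4 y 7.7 rel 2.8
  near_push [ 515. -237.] far_push [ 664. -219.]
  post [ 512.9 -217.4] 28
t 26.6 tcp [ 661.1 -220.9   51.4] F [ 4.8 -5.8 -2.3]
```

Emit:
jog_arm --pt "0 0 0 0 0.8 0 0" --pt "0 0 0 0 0.8 0 0" --pt "0 0 0 0 0 0 0"

```text
time: 26.98
position: [0.66, -0.2049, 0.0515]
tool_rot: [-0.061, 1.565, 0.052]
ft_force: [4.6, -5.4, -2.4]
grip_width: 0.006
```

Emit:
jog_arm --pt "0 0 0 0 -2 0 0" --pt "0 0 0 0 -3 0 0" --pt "0 0 0 0 0 0 0"

```text
time: 27.35
position: [0.661, -0.2559, 0.0501]
tool_rot: [-0.055, 1.572, 0.052]
ft_force: [0.0, -0.5, 1.3]
grip_width: 0.006
```

```bash
python3 cab.py e
```

```text
top cab [ 576.4 -139.9] [180.1 130.1] yaw 100.4 | in mat frame x -175.6 y 10.8 rel 6.1
  near_push [ 514. -217.] far_push [ 662. -190.]
  post [ 660.1 -184. ] 46
  post [ 512.8 -211. ] 46
side cab [ 575.4 -140.7] [180.3 136.5] yaw 100.4 | in mat frame x -176.3 y 11.9 rel 6.1
  near_push [ 513. -218.] far_push [ 661. -191.]
t 27.45 tcp [ 661.9 -251.1   50.1] F [-0.   0.2  0.4]
```

```bash
python3 go.py 510 -258 50 4.2
```

```text
t 27.45 pos [ 661.9 -251.1   50.1] az 4.15 tilt [-0.05  0.05] F [-0.   0.2  0.4] grip 0.435 j7 0.23
turn -0.05 shift [  0.02   0.42 -15.2 ] after turn [  0.02   0.43 -15.2 ]
```

Emit:
jog_arm --pt "0 0 0 0 0 -3.9 0" --pt "0 0 0 0 0 -4.2 0" --pt "0 0 0 0 0.4 -4.2 0" --pt "0 0 0 0 0 -2.9 0" --pt "0 0 0 0 0 0 0"

```text
time: 28.08
position: [0.5085, -0.2577, 0.0503]
tool_rot: [-0.058, 1.572, 0.057]
ft_force: [-0.6, 0.3, -0.1]
grip_width: 0.004
```

Emit:
jog_arm --pt "0 0 0 0 1.5 0 0" --pt "0 0 0 0 1 0 0" --pt "0 0 0 0 0.8 0 0" --pt "0 0 0 0 0.8 0 0" --pt "0 0 0 0 0.8 0 0" --pt "0 0 0 0 0.8 0 0" --pt "0 0 0 0 0.8 0 0" --pt "0 0 0 0 0.8 0 0" --pt "0 0 0 0 0.5 0 0" --pt "0 0 0 0 0 0 0"

```text
time: 29.32
position: [0.5039, -0.1842, 0.0505]
tool_rot: [-0.061, 1.572, 0.053]
ft_force: [-3.8, -9.6, 2.0]
grip_width: 0.006
```

```bash
python3 cab.py f
```

```text
top cab [ 585.  -108.1] [130.  180.7] yaw 88.5 | in mat frame x -144.5 y -0.2 rel -5.8
  near_push [ 508. -171.] far_push [ 658. -175.]
  post [ 657.7 -168.5] 50
side cab [ 583.1 -119.7] [155.3 182.5] yaw 88.19999999999999 | in mat frame x -155.9 y 2.6 rel -6.1
  near_push [ 506. -182.] far_push [ 656. -187.]
  post [ 654.3 -168.7] 20
  post [ 504.8 -164.7] 32
t 29.425 tcp [ 503.9 -184.2   50.5] F [-4.6 -9.   1.9]
```

Emit:
jog_arm --pt "0 0 0 0 0.8 0 0" --pt "0 0 0 0 0.8 0 0" --pt "0 0 0 0 0 0 0"

```text
time: 29.8
position: [0.5028, -0.1676, 0.0504]
tool_rot: [-0.061, 1.572, 0.053]
ft_force: [-4.0, -9.0, 1.9]
grip_width: 0.006
```

Emit:
jog_arm --pt "0 0 0 0 -2 0 0" --pt "0 0 0 0 -3 0 0" --pt "0 0 0 0 0 0 0"

```text
time: 30.18
position: [0.508, -0.2167, 0.0501]
tool_rot: [-0.056, 1.569, 0.055]
ft_force: [0.2, -0.2, -0.2]
grip_width: 0.009
```

```bash
python3 cab.py g; python3 go.py 659 -220 50 4.2
```

```text
top cab [588.4 -96.8] [129.9 180.9] yaw 84.0 | in mat frame x -133.5 y -4.4 rel -10.3
  near_push [ 507. -154.] far_push [ 656. -169.]
  post [ 656.  -162.6] 46
  post [ 508.1 -146.6] 48
side cab [586.7 -98.3] [134.8 181. ] yaw 84.30000000000001 | in mat frame x -134.9 y -2.6 rel -10.0
  near_push [ 506. -156.] far_push [ 655. -170.]
  post [ 506.2 -146.1] 30
t 30.275 tcp [ 508.  -213.5   50. ] F [ 0.  -0.3 -0.2]
t 30.27 pos [ 508.  -213.5   50. ] az 4.23 tilt [0.01 0.08] F [ 0.  -0.3 -0.2] grip 0.522 j7 0.29
turn 0.03 shift [ 0.   -1.76 15.01] after turn [ 0.   -1.75 15.01]
```

Emit:
jog_arm --pt "0 0 0 0 -0.4 3.9 0" --pt "0 0 0 0 -0.4 4.2 0" --pt "0 0 0 0 -0.3 4.2 0" --pt "0 0 0 0 0 2.7 0" --pt "0 0 0 0 0 0 0"

```text
time: 30.9
position: [0.6599, -0.2109, 0.0498]
tool_rot: [-0.059, 1.569, 0.063]
ft_force: [0.0, -0.4, -0.5]
grip_width: 0.006
```

Emit:
jog_arm --pt "0 0 0 0 1.5 0 0" --pt "0 0 0 0 1 0 0" --pt "0 0 0 0 0.8 0 0" --pt "0 0 0 0 0.8 0 0" --pt "0 0 0 0 0.8 0 0" --pt "0 0 0 0 0.8 0 0" --pt "0 0 0 0 0.8 0 0" --pt "0 0 0 0 0.8 0 0" --pt "0 0 0 0 0.8 0 0" --pt "0 0 0 0 0 0 0"

```text
time: 32.15
position: [0.6535, -0.1377, 0.0513]
tool_rot: [-0.061, 1.565, 0.051]
ft_force: [4.0, -6.8, -1.4]
grip_width: 0.006
```

```bash
python3 cab.py h
```

```text
top cab [576.2 -63. ] [180.6 124.2] yaw 94.9 | in mat frame x -98.9 y 5.2 rel 0.6
  near_push [ 507. -134.] far_push [ 656. -121.]
  post [ 489.2 -115.9] 43
side cab [575.9 -76.9] [180.8 153.9] yaw 94.7 | in mat frame x -112.7 y 6.6 rel 0.4
  near_push [ 506. -148.] far_push [ 656. -136.]
  post [ 656.1 -116.6] 21
  post [ 500.8 -129.8] 22
t 32.25 tcp [ 653.4 -137.7   51.4] F [ 4.5 -5.6 -1.8]
```

Emit:
jog_arm --pt "0 0 0 0 0.8 0 0" --pt "0 0 0 0 0 0 0" --pt "0 0 0 0 -2 0 0" --pt "0 0 0 0 -3 0 0" --pt "0 0 0 0 0 0 0"

```text
time: 32.88
position: [0.6539, -0.1801, 0.05]
tool_rot: [-0.055, 1.571, 0.052]
ft_force: [0.2, -0.0, -0.1]
grip_width: 0.006
```

```bash
python3 cab.py i; python3 go.py 504 -182 50 4.2
```

```text
top cab [574.2 -60.8] [180.2 129.8] yaw 96.7 | in mat frame x -96.5 y 7.1 rel 2.4
  near_push [ 507. -134.] far_push [ 656. -117.]
  post [ 654.6 -110.1] 42
  post [ 505.8 -127.3] 46
side cab [573.4 -62.4] [181.4 135.2] yaw 96.8 | in mat frame x -98.1 y 8.0 rel 2.5
  near_push [ 507. -136.] far_push [ 656. -118.]
  post [ 651.1 -109.8] 18
t 32.975 tcp [ 654.5 -175.4   50.1] F [-0.3  0.5 -0.5]
t 32.98 pos [ 654.5 -175.4   50.1] az 4.16 tilt [-0.04  0.05] F [-0.3  0.5 -0.5] grip 0.435 j7 0.11
turn -0.04 shift [  0.02   0.44 -15.06] after turn [  0.02   0.45 -15.06]
```

Emit:
jog_arm --pt "0 0 0 0 0 -3.9 0" --pt "0 0 0 0 0 -4.2 0" --pt "0 0 0 0 0.4 -4.2 0" --pt "0 0 0 0 0 -2.8 0" --pt "0 0 0 0 0 0 0"

```text
time: 33.6
position: [0.5022, -0.1818, 0.0502]
tool_rot: [-0.058, 1.572, 0.057]
ft_force: [0.3, -0.8, 0.0]
grip_width: 0.008
```

Emit:
jog_arm --pt "0 0 0 0 1.5 0 0" --pt "0 0 0 0 1.5 0 0" --pt "0 0 0 0 0.8 0 0" --pt "0 0 0 0 0.8 0.15 0" --pt "0 0 0 0 0.8 0.15 0" --pt "0 0 0 0 0.8 0.15 0" --pt "0 0 0 0 0.8 0.15 0" --pt "0 0 0 0 0.8 0.15 0" --pt "0 0 0 0 0.5 0.1 0" --pt "0 0 0 0 0 0 0"

```text
time: 34.85
position: [0.5045, -0.1039, 0.0503]
tool_rot: [-0.062, 1.575, 0.051]
ft_force: [-6.9, -11.4, 5.4]
grip_width: 0.006
```

```bash
python3 cab.py j
```

```text
top cab [587.3 -28.4] [130.1 180.8] yaw 86.4 | in mat frame x -65.2 y -8.4 rel -7.9
  near_push [508. -89.] far_push [658. -98.]
  post [658.3 -91.4] 48
side cab [585.2 -40.9] [155.4 182.5] yaw 87.0 | in mat frame x -77.5 y -5.4 rel -7.3
  near_push [ 507. -102.] far_push [ 657. -110.]
  post [653.2 -90.8] 25
  post [502.3 -83.5] 29
t 34.95 tcp [ 504.5 -103.9   50.3] F [ -6.2 -12.2   5.2]
```

Emit:
jog_arm --pt "0 0 0 0 -2 0 0" --pt "0 0 0 0 -3 0 0" --pt "0 0 0 0 0 0 0"

```text
time: 35.33
position: [0.5107, -0.151, 0.0501]
tool_rot: [-0.055, 1.569, 0.055]
ft_force: [0.6, -0.1, -0.3]
grip_width: 0.01
```

```bash
python3 cab.py k; python3 go.py 661 -143 50 4.2
```

```text
top cab [587.5 -29.1] [130.  181.2] yaw 87.0 | in mat frame x -65.9 y -8.6 rel -7.3
  near_push [509. -90.] far_push [659. -98.]
  post [658.4 -91.4] 48
  post [509.4 -83.7] 49
side cab [586.7 -30.7] [133.9 182.1] yaw 87.30000000000001 | in mat frame x -67.5 y -7.7 rel -7.0
  near_push [509. -92.] far_push [659. -99.]
  post [657.1 -91.1] 28
  post [506.6 -81.9] 38
t 35.425 tcp [ 510.6 -147.9   50. ] F [-0.3  0.6 -0.5]
t 35.42 pos [ 510.6 -147.9   50. ] az 4.23 tilt [0.01 0.08] F [-0.3  0.6 -0.5] grip 0.34800000000000003 j7 0.18
turn 0.03 shift [ 1.000e-02 -6.200e-01  1.504e+01] after turn [ 1.000e-02 -6.100e-01  1.504e+01]
```

Emit:
jog_arm --pt "0 0 0 0 -0.3 3.9 0" --pt "0 0 0 0 -0.3 4.2 0" --pt "0 0 0 0 0 4.2 0" --pt "0 0 0 0 0 2.7 0" --pt "0 0 0 0 0 0 0"

```text
time: 36.05
position: [0.6619, -0.1406, 0.0498]
tool_rot: [-0.058, 1.569, 0.062]
ft_force: [-0.2, -1.1, 0.2]
grip_width: 0.005
```

Emit:
jog_arm --pt "0 0 0 0 1.5 0 0" --pt "0 0 0 0 1.5 0 0" --pt "0 0 0 0 0.8 0 0" --pt "0 0 0 0 0.8 0 0" --pt "0 0 0 0 0.8 0 0" --pt "0 0 0 0 0.8 0 0" --pt "0 0 0 0 0.8 0 0" --pt "0 0 0 0 0.8 0 0" --pt "0 0 0 0 0.4 0 0" --pt "0 0 0 0 0 0 0"

```text
time: 37.3
position: [0.6557, -0.0663, 0.051]
tool_rot: [-0.061, 1.565, 0.052]
ft_force: [4.5, -6.8, -3.5]
grip_width: 0.005
```

Emit:
jog_arm --pt "0 0 0 0 -2 0 0" --pt "0 0 0 0 -3 0 0" --pt "0 0 0 0 0 0 0"

```text
time: 37.67
position: [0.657, -0.1162, 0.0501]
tool_rot: [-0.055, 1.571, 0.052]
ft_force: [-0.7, 0.8, 0.7]
grip_width: 0.003
```

```bash
python3 cab.py l; python3 go.py 505 -120 50 4.2
```

```text
top cab [575.3   1.6] [180.2 129.9] yaw 98.1 | in mat frame x -34.4 y 1.3 rel 3.8
  near_push [510. -73.] far_push [659. -52.]
  post [656.5 -45.9] 44
  post [508.5 -66.5] 46
side cab [574.3   0.6] [180.3 134.6] yaw 98.1 | in mat frame x -35.3 y 2.4 rel 3.8
  near_push [509. -74.] far_push [658. -53.]
  post [650.2 -46. ] 18
  post [501.5 -67.7] 16
t 37.775 tcp [ 657.3 -111.7   50.2] F [-0.4 -0.4 -0.5]
t 37.77 pos [ 657.3 -111.7   50.2] az 4.18 tilt [-0.04  0.05] F [-0.4 -0.4 -0.5] grip 0.34800000000000003 j7 0.01
turn -0.02 shift [  0.03   0.28 -15.25] after turn [  0.03   0.29 -15.25]
```

Emit:
jog_arm --pt "0 0 0 0 0 -3.9 0" --pt "0 0 0 0 0 -4.2 0" --pt "0 0 0 0 0.3 -4.2 0" --pt "0 0 0 0 0 -2.9 0" --pt "0 0 0 0 0 0 0"

```text
time: 38.4
position: [0.5039, -0.1193, 0.0501]
tool_rot: [-0.059, 1.572, 0.058]
ft_force: [0.9, 0.2, -1.1]
grip_width: 0.003
```

Emit:
jog_arm --pt "0 0 0 0 1.5 0 0" --pt "0 0 0 0 1.5 0 0" --pt "0 0 0 0 0.8 0 0" --pt "0 0 0 0 0.8 0 0" --pt "0 0 0 0 0.8 0.1 0" --pt "0 0 0 0 0.8 0.1 0" --pt "0 0 0 0 0.8 0.1 0" --pt "0 0 0 0 0.4 0 0" --pt "0 0 0 0 0 0 0"

```text
time: 39.52
position: [0.5023, -0.0508, 0.0504]
tool_rot: [-0.062, 1.574, 0.051]
ft_force: [-4.6, -13.1, 5.4]
grip_width: 0.005
```

Emit:
jog_arm --pt "0 0 0 0 -2 0 0" --pt "0 0 0 0 -3 0 0" --pt "0 0 0 0 0 0 0"

```text
time: 39.9
position: [0.5078, -0.097, 0.0501]
tool_rot: [-0.056, 1.57, 0.056]
ft_force: [-0.0, -0.2, 0.1]
grip_width: 0.008
```

```bash
python3 cab.py n; python3 go.py 661 -90 50 4.2
```

```text
top cab [582.8  27.4] [129.  180.1] yaw 88.69999999999999 | in mat frame x -9.2 y -8.1 rel -5.6
  near_push [506. -36.] far_push [656. -39.]
  post [656.5 -32.8] 49
  post [506.9 -30.3] 43
side cab [582.5  25.2] [134.5 181. ] yaw 89.19999999999999 | in mat frame x -11.4 y -7.7 rel -5.1
  near_push [507. -39.] far_push [657. -41.]
  post [655.1 -31.7] 27
  post [504.4 -30.8] 29
t 40.0 tcp [507.6 -94.4  50.1] F [-0.4 -0.5 -0.4]
t 40.0 pos [507.6 -94.4  50.1] az 4.27 tilt [-0.01  0.07] F [-0.4 -0.5 -0.4] grip 0.609 j7 0.08
turn 0.07 shift [ 1.000e-02 -7.100e-01  1.533e+01] after turn [ 1.000e-02 -6.900e-01  1.533e+01]
```

Emit:
jog_arm --pt "0 0 0 0 -0.3 3.9 0" --pt "0 0 0 0 -0.3 4.2 0" --pt "0 0 0 0 0 4.2 0" --pt "0 0 0 0 0 3.0 0" --pt "0 0 0 0 0 0 0" --pt "0 0 0 0 0 0 0"

```text
time: 40.75
position: [0.6596, -0.089, 0.0498]
tool_rot: [-0.059, 1.571, 0.06]
ft_force: [0.1, -0.1, -1.1]
grip_width: 0.009
```

Emit:
jog_arm --pt "0 0 0 0 1.5 0 0" --pt "0 0 0 0 1.5 0 0" --pt "0 0 0 0 0.8 0 0" --pt "0 0 0 0 0.6 -0.1 0" --pt "0 0 0 0 0.6 -0.15 0" --pt "0 0 0 0 0.5 -0.15 0" --pt "0 0 0 0 0 0 0"

```text
time: 41.62
position: [0.6547, -0.0414, 0.0512]
tool_rot: [-0.06, 1.565, 0.05]
ft_force: [5.2, -8.1, -1.3]
grip_width: 0.004
```

```bash
python3 cab.py o
```

```text
top cab [580.2  36.7] [180.3 125. ] yaw 92.3 | in mat frame x 0.2 y -6.2 rel -2.0
  near_push [508. -31.] far_push [658. -25.]
  post [489.1 -26.7] 45
side cab [579.3  23.7] [180.9 153.8] yaw 91.7 | in mat frame x -12.7 y -4.4 rel -2.6
  near_push [506. -43.] far_push [656. -39.]
  post [653.  -23.6] 26
  post [509.3 -25.9] 26
t 41.725 tcp [654.7 -41.4  51.2] F [ 5.2 -8.  -1.5]
```

Emit:
jog_arm --pt "0 0 0 0 0.5 -0.1 0" --pt "0 0 0 0 0.3 -0.1 0" --pt "0 0 0 0 0 0 0"

```text
time: 42.1
position: [0.6526, -0.0343, 0.0514]
tool_rot: [-0.06, 1.564, 0.049]
ft_force: [6.2, -9.5, -2.3]
grip_width: 0.003
```

Emit:
jog_arm --pt "0 0 0 0 -2 0 0" --pt "0 0 0 0 -3 0 0" --pt "0 0 0 0 0 0 0"

```text
time: 42.48
position: [0.6528, -0.0824, 0.0498]
tool_rot: [-0.055, 1.571, 0.052]
ft_force: [-0.3, -0.6, 0.4]
grip_width: 0.004
```

```bash
python3 cab.py p
```

```text
top cab [578.3  39.4] [181.1 130.1] yaw 93.6 | in mat frame x 3.1 y -4.5 rel -0.7
  near_push [508. -30.] far_push [657. -21.]
  post [656.5 -14.2] 45
  post [507.  -23.5] 47
side cab [576.9  38.6] [181.6 134.7] yaw 93.1 | in mat frame x 2.4 y -3.1 rel -1.2
  near_push [506. -30.] far_push [655. -22.]
  post [651.8 -13.8] 25
  post [503.3 -22.8] 30
t 42.575 tcp [653. -78.  50.] F [ 0.2  0.9 -0. ]
```

View pics/ptop.png

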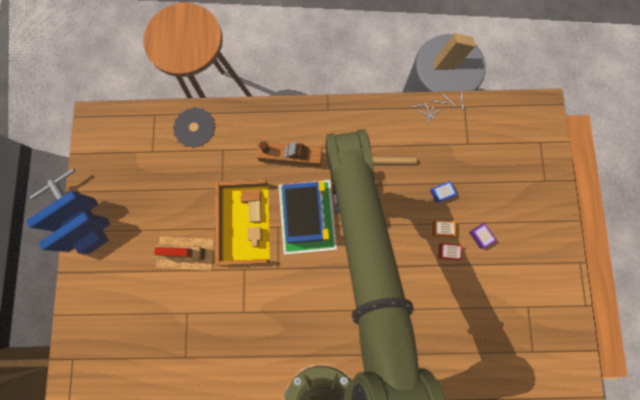

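Emit:
jog_arm --pt "0 0 0 -2 -1 0 0" --pt "0 0 0 -4 -2 0 0" --pt "0 0 0 -5 -2 0 3" --pt "0 0 0 -4 -2 -1 6" --pt "10.1 0 0 0 0 0 8.3" --pt "10.1 0 0 0 0 0 8.3" --pt "10.1 0 0 0 0 0 8.3" --pt "10.1 0 0 0 0 0 8.3" --pt "10.1 0 0 0 0 0 8.3" --pt "10.1 0 0 0 0 0 8.3"

```text
time: 43.82
position: [0.6489, -0.148, 0.202]
tool_rot: [0.771, 1.429, -0.77]
ft_force: [0.3, -1.1, -0.3]
grip_width: 0.833
```

Emit:
jog_arm --pt "10.1 0 0 0 0 0 8.3" --pt "10.1 0 0 0 0 0 8.3" --pt "10.1 0 0 0 0 0 8.3" --pt "10.1 0 0 0 0 0 8.3" --pt "0 0 0 0 0 0 8.3"

```text
time: 44.45
position: [0.649, -0.1481, 0.2018]
tool_rot: [1.294, 1.151, -1.292]
ft_force: [0.5, 0.8, 0.4]
grip_width: 0.953
```

```bash
cat > bx.py <<'E'
from m import *
import sys
s=get_state();po=(s['position'],s['tool_rot'])
for n in sys.argv[2:]:
    im,d=get_image(n);cv2.imwrite(f'pics/{sys.argv[1]}{n}.png',im[:,:,::-1]);P=pts(n,d,po)
    print(n);comps(P,(d>0)&(P[...,2]>.02)&(P[...,2]<.05)&(P[...,1]<-.3)&(P[...,1]>-.58)&(P[...,0]>.38)&(P[...,0]<.72))
E
python3 bx.py q top side; python3 go.py 448 -412 150 -97
```

```text
top
[431, 181, 25, 22, 323] min [ 0.607 -0.44   0.021] max [ 0.672 -0.367  0.046] (array([ 639.1, -404.4]), array([47.4, 65.7]), 20.7)
[433, 220, 22, 17, 330] min [ 0.496 -0.43   0.02 ] max [ 0.547 -0.365  0.043] (array([ 521.9, -397.1]), array([63.8, 48.2]), 86.4)
[470, 224, 26, 25, 354] min [ 0.456 -0.553  0.02 ] max [ 0.531 -0.482  0.043] (array([ 495. , -518.6]), array([63.9, 50.2]), 30.8)
[439, 243, 23, 18, 353] min [ 0.421 -0.446  0.02 ] max [ 0.475 -0.378  0.044] (array([ 448.2, -412.1]), array([65.1, 48.4]), 83.1)
side
[408, 126, 22, 12, 229] min [ 0.458 -0.548  0.02 ] max [ 0.535 -0.481  0.042] (array([ 496.2, -515.7]), array([64.3, 52.2]), 31.0)
[359, 129, 16, 16, 211] min [ 0.606 -0.444  0.02 ] max [ 0.67  -0.366  0.041] (array([ 638.7, -405.2]), array([47.5, 71.2]), 20.1)
[389, 138, 21, 18, 230] min [ 0.498 -0.434  0.02 ] max [ 0.546 -0.364  0.042] (array([ 520.7, -399.8]), array([69.5, 47.6]), 86.6)
[411, 142, 23, 18, 251] min [ 0.423 -0.452  0.02 ] max [ 0.477 -0.376  0.042] (array([ 449.5, -413.7]), array([72.5, 48.3]), 83.9)
t 44.55 pos [ 648.9 -148.2  201.3] az -96.54 tilt [ 0.06 -0.  ] F [ 0.7 -0.2 -0.3] grip 82.737 j7 -1.57
turn 0.46 shift [  5.11 -16.95  28.49] after turn [  5.11 -16.73  28.63]
```

View pics/qtop.png

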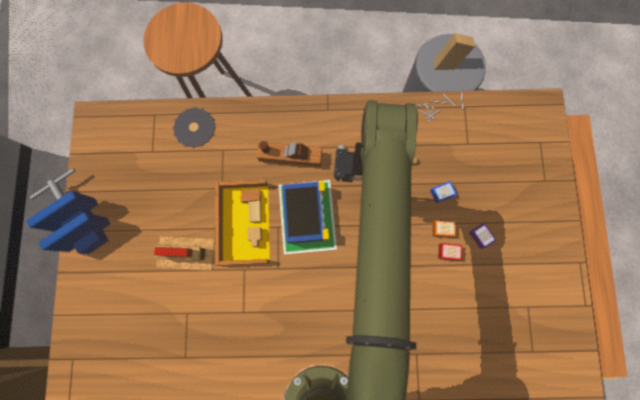

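```bash
python3 go.py 521.5 -397.5 150 -93.5
```

```text
t 44.55 pos [ 648.9 -148.2  201.3] az -96.54 tilt [ 0.06 -0.  ] F [ 0.7 -0.2 -0.3] grip 82.737 j7 -1.57
turn -3.04 shift [ 5.12 -9.82 26.22] after turn [  5.12 -11.2   25.66]
```

Emit:
jog_arm --pt "-3 0 0 0 0 0 8.3" --pt "0 0 0 0.8 -1.9 4.3 8.3" --pt "0 0 0 0.8 -1.9 4.3 8.3" --pt "0 0 0 0.9 -1.9 4.3 8.3" --pt "0 0 0 0.9 -1.9 4.3 8.3" --pt "0 0 0 0.9 -1.9 4.3 8.3" --pt "0 0 0 0.8 -1.7 4.2 8.3" --pt "0 0 0 0 0 0 8.3" --pt "0 0 0 0 0 0 8.3"

```text
time: 45.68
position: [0.5204, -0.3972, 0.1495]
tool_rot: [1.257, 1.178, -1.255]
ft_force: [0.5, 0.7, 1.0]
grip_width: 0.956
```

```bash
python3 bx.py r wrist; python3 go.py 521.5 -397.5 24 -93.5
```

```text
wrist
[281, 17, 87, 86, 4400] min [ 0.607 -0.443  0.02 ] max [ 0.672 -0.369  0.04 ] (array([ 639.7, -406.4]), array([48.5, 64.1]), 20.5)
[293, 166, 67, 50, 3246] min [ 0.496 -0.433  0.02 ] max [ 0.547 -0.367  0.039] (array([ 521.4, -400.3]), array([64.1, 47.5]), 86.3)
[409, 170, 75, 78, 3253] min [ 0.456 -0.556  0.02 ] max [ 0.533 -0.484  0.039] (array([ 494.5, -520.1]), array([64.3, 48.3]), 30.7)
[314, 232, 63, 19, 1024] min [ 0.457 -0.448  0.02 ] max [ 0.475 -0.384  0.038] (array([ 465.9, -416.6]), array([63.7, 14.2]), 86.0)
[313, 279, 60, 4, 149] min [ 0.42  -0.443  0.034] max [ 0.429 -0.381  0.038] (array([ 425.2, -412.2]), array([62.6,  5.6]), 85.0)
t 45.73 pos [ 521.  -396.4  149.7] az -93.61 tilt [0.06 0.04] F [0.8 0.6 0.5] grip 82.737 j7 -1.07
turn -0.11 shift [12.57  0.04  0.12] after turn [12.57  0.04  0.12]
```

View pics/rwrist.png

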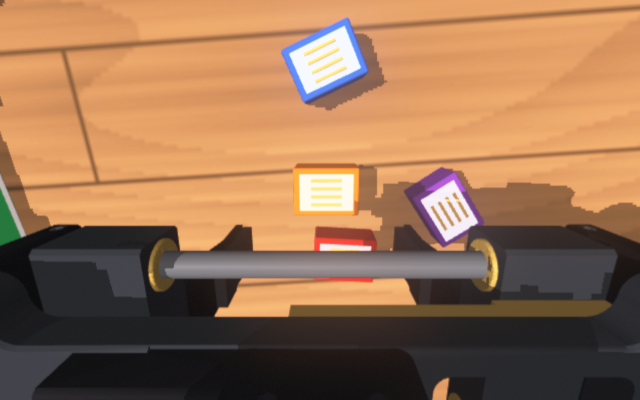

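Emit:
jog_arm --pt "0 0 0 2 0 0.25 8.3" --pt "0 0 0 3 0 0 8.3" --pt "0 0 0 3 0 0 8.3" --pt "0 0 0 2.6 0 0 8.3" --pt "0 0 0 1.5 0 0 8.3" --pt "0 0 0 0.5 0 0 8.3" --pt "0 0 0 0 0 0 8.3"

```text
time: 46.6
position: [0.5201, -0.4003, 0.0235]
tool_rot: [1.257, 1.177, -1.257]
ft_force: [-0.2, 0.3, -0.6]
grip_width: 0.954
```

Emit:
jog_arm --pt "0 0 0 0 0 0 7" --pt "0 0 0 0 0 0 6" --pt "0 0 0 0 0 0 5" --pt "0 0 0 0 0 0 5" --pt "0 0 0 0 0 0 5" --pt "0 0 0 0 0 0 5" --squeeze 25

```text
time: 47.35
position: [0.52, -0.4006, 0.0239]
tool_rot: [1.258, 1.176, -1.257]
ft_force: [-1.3, 0.5, 5.7]
grip_width: 0.729
```

Emit:
jog_arm --pt "0 0 0 -1 0 0 5" --pt "0 0 0 -3 0 0 5" --pt "0 0 0 -4 0 0 5" --pt "0 0 0 -4 0 0 5" --pt "0 0 0 -2 0 0 5" --pt "0 0 0 0 0 0 5"

```text
time: 48.1
position: [0.5202, -0.4007, 0.1643]
tool_rot: [1.258, 1.175, -1.257]
ft_force: [-0.3, -0.2, -2.2]
grip_width: 0.732
```

```bash
python3 go.py 604.7 45 150 -86.5;python3 - <<'E'
from h import *
for n in ('wrist',):
    im,d=get_image(n);cv2.imwrite(f'pics/{n}12.png',im[:,:,::-1])
E
```

```text
t 48.1 pos [ 520.2 -400.7  164.3] az -93.79 tilt [ 0.1  -0.08] F [-0.3 -0.2 -2.2] grip 63.684 j7 -1.07
turn -7.29 shift [  1.38   5.48 -45.03] after turn [  1.38  11.15 -43.98]
```

View pics/wrist12.png

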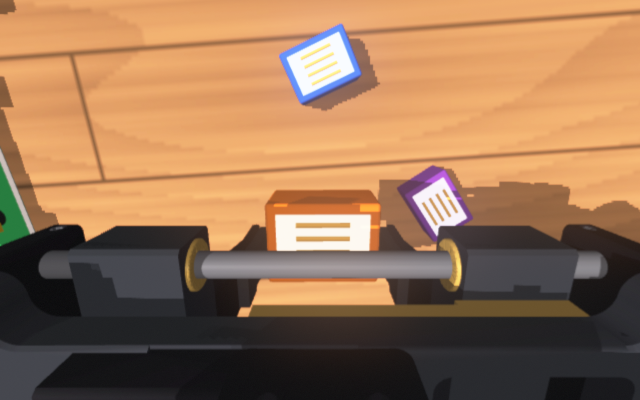

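Orange box held level (px ~(322,235)). Carry it over the cabinet.

Emit:
jog_arm --pt "-7.3 0 0 0 0 0 5" --pt "0 0 0 0 1 -4 5" --pt "0 0 0 0 1.3 -5 5" --pt "0 0 0 0 1.3 -5 5" --pt "0 0 0 0 1.3 -5 5" --pt "0 0 0 0 1.3 -5 5" --pt "0 0 0 0 1.3 -5 5" --pt "0 0 0 0 1.3 -5 5" --pt "0 0 0 0 1.3 -5 5" --pt "0 0 0 0 1.1 -5 5"

```text
time: 49.4
position: [0.6032, 0.0471, 0.1605]
tool_rot: [1.162, 1.24, -1.167]
ft_force: [0.7, 0.4, -1.5]
grip_width: 0.729
```

Emit:
jog_arm --pt "0 0 0 0 0 0 5" --pt "0 0 0 0 0 0 5" --pt "0 0 0 0 0 0 5"

```text
time: 49.78
position: [0.604, 0.0436, 0.162]
tool_rot: [1.164, 1.237, -1.168]
ft_force: [0.2, -0.2, -2.3]
grip_width: 0.73
```

```bash
python3 go.py 604.7 45 108 -86.5;python3 cab.py s; python3 - <<'E'
from h import *
s=get_state();po=(s['position'],s['tool_rot'])
for n in ('wrist',):
    im,d=get_image(n);cv2.imwrite(f'pics/{n}13.png',im[:,:,::-1])
print(project('wrist',[[.6047,.045,.082]],po))
E
```

```text
t 49.77 pos [604.   43.6 162. ] az -86.63 tilt [-0.11 -0.06] F [ 0.2 -0.2 -2.3] grip 63.51 j7 -1.73
turn -0.13 shift [ 5.4   0.09 -0.14] after turn [ 5.4   0.09 -0.14]
top cab [571.2 -12.1] [57.2  9.6] yaw 98.2 | in mat frame x -47.8 y 6.4 rel 3.9
  near_push [506. -87.] far_push [655. -66.]
  post [494.7 -26.7] 37
side cab [576.6  37.4] [180.2 134.2] yaw 93.9 | in mat frame x 1.2 y -2.7 rel -0.4
  near_push [506. -33.] far_push [656. -22.]
  post [502.  -23.4] 17
t 49.875 tcp [604.3  44.  162.7] F [ 0.2  0.3 -1.2]
[[321.51820779 201.9846973 ]]
```

View pics/wrist13.png

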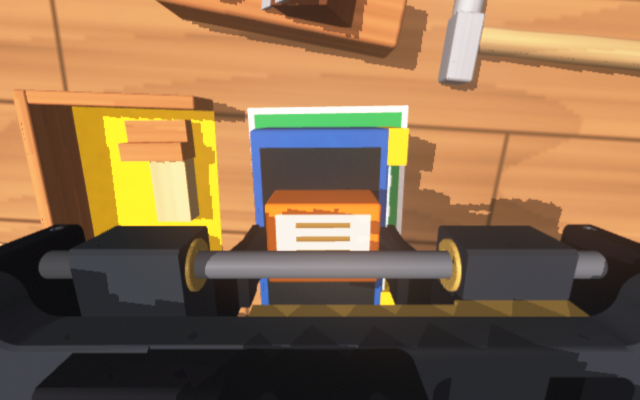

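View pics/sside.png

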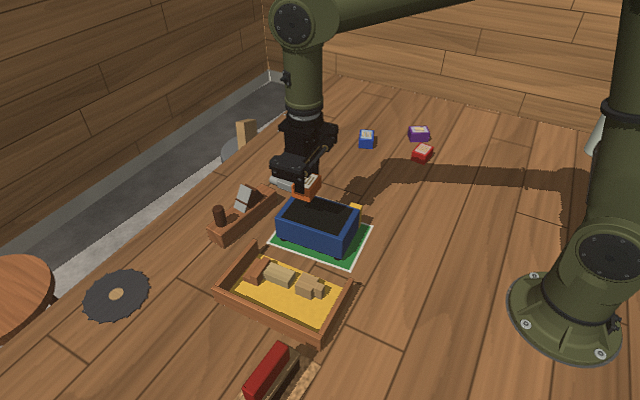

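Emit:
jog_arm --pt "0 0 0 2 0.1 -0.1 5" --pt "0 0 0 2 0 0 5" --pt "0 0 0 1 0 0 5" --pt "0 0 0 0.4 0 0 5" --pt "0 0 0 0.1 0 0 5" --pt "0 0 0 0 0 0 5"

```text
time: 50.68
position: [0.6059, 0.0469, 0.1088]
tool_rot: [1.164, 1.237, -1.163]
ft_force: [0.3, -0.3, -1.5]
grip_width: 0.732
```

Emit:
jog_arm --pt "0 0 0 0.15 0 0 5" --pt "0 0 0 0.1 0 0 5" --pt "0 0 0 0 0 0 5"

```text
time: 51.05
position: [0.6056, 0.0467, 0.106]
tool_rot: [1.164, 1.237, -1.164]
ft_force: [-0.7, -0.1, -0.7]
grip_width: 0.732
```

Emit:
jog_arm --pt "0 0 0 0.1 0 0 5" --pt "0 0 0 0 0 0 5"

```text
time: 51.3
position: [0.6056, 0.0468, 0.106]
tool_rot: [1.164, 1.237, -1.164]
ft_force: [-2.9, -1.0, 5.0]
grip_width: 0.732
```

Seated. Release slowly and rise.

Emit:
jog_arm --pt "0 0 0 0 0 0 7" --pt "0 0 0 0 0 0 8" --pt "0 0 0 0 0 0 8.3" --pt "0 0 0 0 0 0 8.3" --pt "0 0 0 -1 0 0 8.3" --pt "0 0 0 -3 0 0 8.3" --pt "0 0 0 -3 0 0 8.3" --pt "0 0 0 0 0 0 8.3"

```text
time: 52.3
position: [0.6075, 0.0472, 0.1783]
tool_rot: [1.167, 1.233, -1.159]
ft_force: [1.2, 0.5, -0.2]
grip_width: 0.956
```

```bash
python3 go.py 448.5 -413.5 150 -97;python3 - <<'E'
from h import *
for n in ('wrist',):
    im,d=get_image(n);cv2.imwrite(f'pics/{n}14.png',im[:,:,::-1])
E
```

```text
t 52.3 pos [607.5  47.2 178.3] az -86.48 tilt [0.36 0.01] F [ 1.2  0.5 -0.2] grip 83.172 j7 -1.73
turn 10.52 shift [  2.72 -18.72  45.01] after turn [  2.72 -10.19  47.67]
```

View pics/wrist14.png

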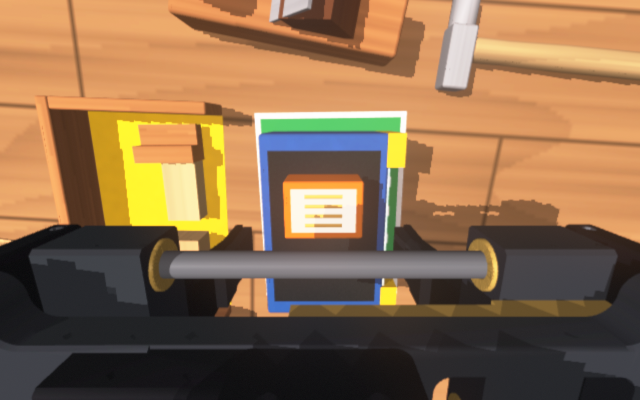

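Emit:
jog_arm --pt "10.5 0 0 0 0 0 8.3" --pt "0 0 0 0 -1 4 8.3" --pt "0 0 0 0 -1.1 5 8.3" --pt "0 0 0 0 -1.1 5 8.3" --pt "0 0 0 0 -1.1 5 8.3" --pt "0 0 0 0.5 -1.1 5 8.3" --pt "0 0 0 0.5 -1.1 5 8.3" --pt "0 0 0 0.5 -1.1 5 8.3" --pt "0 0 0 0.5 -1.1 5 8.3" --pt "0 0 0 0.5 -1.1 5 8.3"

```text
time: 53.6
position: [0.4533, -0.3791, 0.1484]
tool_rot: [1.298, 1.151, -1.299]
ft_force: [0.1, -1.3, 0.1]
grip_width: 0.956
```

Emit:
jog_arm --pt "0 0 0 0 -0.4 3.7 8.3" --pt "0 0 0 0 0 0 8.3" --pt "0 0 0 0 0 0 8.3" --pt "0 0 0 0 0 0 8.3"

```text
time: 54.1
position: [0.447, -0.4125, 0.1494]
tool_rot: [1.297, 1.151, -1.296]
ft_force: [-0.3, 1.0, 0.3]
grip_width: 0.956
```

```bash
python3 bx.py u wrist; python3 go.py 448.5 -413.5 24 -97
```

```text
wrist
[261, 0, 45, 20, 492] min [ 0.606 -0.417  0.02 ] max [ 0.618 -0.381  0.037] (array([ 612. , -399.2]), array([11.2, 36.4]), 1.2)
[390, 85, 82, 88, 3975] min [ 0.456 -0.556  0.02 ] max [ 0.534 -0.484  0.039] (array([ 494.4, -520.3]), array([65.2, 49.3]), 30.6)
[292, 166, 66, 50, 3207] min [ 0.421 -0.448  0.02 ] max [ 0.475 -0.381  0.039] (array([ 447.8, -414.3]), array([64. , 47.2]), 83.2)
t 54.15 pos [ 447.  -412.7  149.6] az -96.84 tilt [-0.    0.03] F [ 0.7 -0.8 -0.1] grip 82.99799999999999 j7 -1.01
turn 0.16 shift [12.56  0.16  0.06] after turn [12.56  0.16  0.06]
```

View pics/uwrist.png

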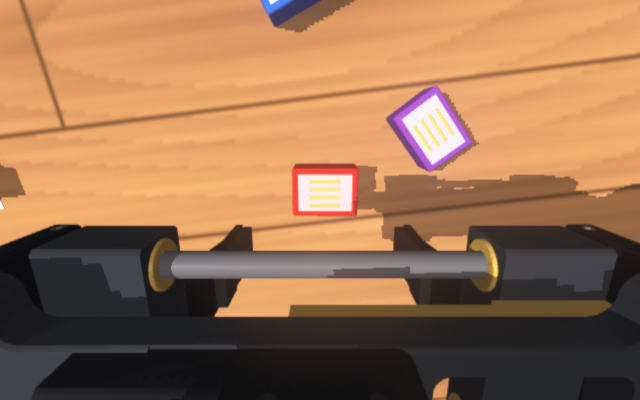

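The red box is at px (325,190), aligned with the jaws; the purple look-alike is clear at (432,128).

Emit:
jog_arm --pt "0 0 0 2 0.1 0.1 8.3" --pt "0 0 0 3 0 0 8.3" --pt "0 0 0 3 0 0 8.3" --pt "0 0 0 2.6 0 0 8.3" --pt "0 0 0 1.5 0 0 8.3" --pt "0 0 0 0.5 0 0 8.3" --pt "0 0 0 0 0 0 8.3"

```text
time: 55.02
position: [0.4473, -0.4156, 0.024]
tool_rot: [1.298, 1.149, -1.298]
ft_force: [0.6, -0.3, 0.4]
grip_width: 0.955
```

Emit:
jog_arm --pt "0 0 0 0 0 0 7" --pt "0 0 0 0 0 0 6" --pt "0 0 0 0 0 0 5" --pt "0 0 0 0 0 0 5" --pt "0 0 0 0 0 0 5" --pt "0 0 0 0 0 0 5" --squeeze 25

```text
time: 55.78
position: [0.4474, -0.4156, 0.0244]
tool_rot: [1.298, 1.148, -1.298]
ft_force: [-1.0, 1.2, 5.3]
grip_width: 0.728
```

Emit:
jog_arm --pt "0 0 0 -1 0 0 5" --pt "0 0 0 -3 0 0 5" --pt "0 0 0 -4 0 0 5" --pt "0 0 0 -4 0 0 5" --pt "0 0 0 -2 0 0 5" --pt "0 0 0 0 0 0 5"

```text
time: 56.52
position: [0.4477, -0.4162, 0.1655]
tool_rot: [1.298, 1.145, -1.298]
ft_force: [0.3, 0.1, -1.5]
grip_width: 0.73
```

```bash
python3 go.py 552.6 43 160 -86.5;python3 - <<'E'
from h import *
for n in ('wrist',):
    im,d=get_image(n);cv2.imwrite(f'pics/{n}15.png',im[:,:,::-1])
E
```

```text
t 56.52 pos [ 447.7 -416.2  165.5] az -96.99 tilt [ 0.14 -0.14] F [ 0.3  0.1 -1.5] grip 63.51 j7 -1.01
turn -10.49 shift [  0.46   4.82 -46.85] after turn [  0.46  13.27 -45.19]
```

View pics/wrist15.png

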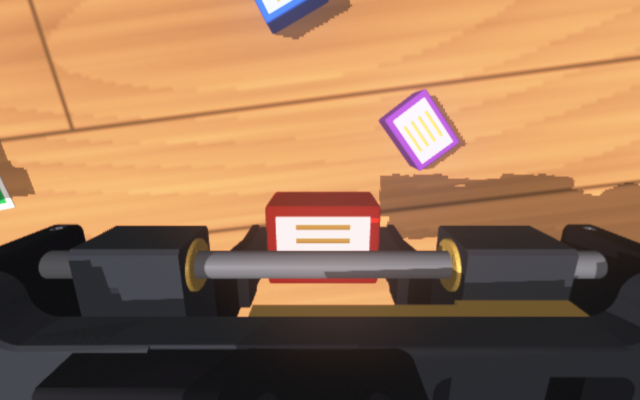

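Emit:
jog_arm --pt "-10.5 0 0 0 0 0 5" --pt "0 0 0 0 1.3 -4 5" --pt "0 0 0 0 1.5 -5 5" --pt "0 0 0 0 1.5 -5 5" --pt "0 0 0 0 1.5 -5 5" --pt "0 0 0 0 1.5 -5 5" --pt "0 0 0 0 1.5 -5 5" --pt "0 0 0 0 1.5 -5 5" --pt "0 0 0 0 1.5 -5 5" --pt "0 0 0 0 1.3 -5 5"

```text
time: 57.82
position: [0.5499, 0.0332, 0.1618]
tool_rot: [1.163, 1.24, -1.166]
ft_force: [0.3, -1.2, -1.2]
grip_width: 0.73
```

Emit:
jog_arm --pt "0 0 0 0 0.1 -1.2 5" --pt "0 0 0 0 0 0 5" --pt "0 0 0 0 0 0 5" --pt "0 0 0 0 0 0 5"

```text
time: 58.32
position: [0.551, 0.0417, 0.1634]
tool_rot: [1.165, 1.236, -1.167]
ft_force: [0.8, -0.9, -2.0]
grip_width: 0.735
```

```bash
python3 go.py 552 43 109 -86.5;python3 - <<'E'
from h import *
for n in ('wrist',):
    im,d=get_image(n);cv2.imwrite(f'pics/{n}16.png',im[:,:,::-1])
E
```

```text
t 58.33 pos [551.   41.7 163.4] az -86.66 tilt [-0.03 -0.04] F [ 0.8 -0.9 -2. ] grip 63.945 j7 -1.7
turn -0.16 shift [ 5.44  0.11 -0.13] after turn [ 5.44  0.11 -0.13]
```

View pics/wrist16.png

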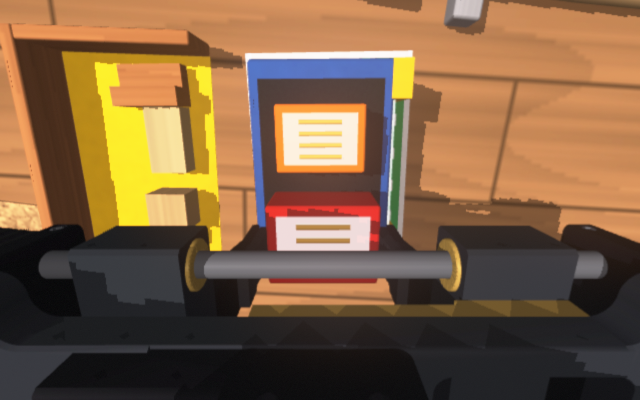

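Emit:
jog_arm --pt "0 0 0 2 0.05 -0.2 5" --pt "0 0 0 2 0 0 5" --pt "0 0 0 1 0 0 5" --pt "0 0 0 0.4 0 0 5" --pt "0 0 0 0.1 0 0 5" --pt "0 0 0 0 0 0 5"

```text
time: 59.12
position: [0.5519, 0.0459, 0.1094]
tool_rot: [1.164, 1.237, -1.163]
ft_force: [0.0, -0.3, -2.0]
grip_width: 0.73
```

Emit:
jog_arm --pt "0 0 0 0.15 0 0 5" --pt "0 0 0 0.1 0 0 5" --pt "0 0 0 0 0 0 5"

```text
time: 59.5
position: [0.5516, 0.0459, 0.1064]
tool_rot: [1.164, 1.237, -1.164]
ft_force: [-0.5, 0.5, -0.7]
grip_width: 0.728
```

Emit:
jog_arm --pt "0 0 0 0.1 0 0 5" --pt "0 0 0 0 0 0 5" --pt "0 0 0 0 0 0 7" --pt "0 0 0 0 0 0 8" --pt "0 0 0 0 0 0 8.3" --pt "0 0 0 0 0 0 8.3" --pt "0 0 0 -1 0 0 8.3" --pt "0 0 0 -3 0 0 8.3" --pt "0 0 0 -4 0 0 8.3" --pt "0 0 0 -3 0 0 8.3"

```text
time: 60.75
position: [0.552, 0.0461, 0.2178]
tool_rot: [1.165, 1.236, -1.162]
ft_force: [0.9, -0.5, -0.0]
grip_width: 0.954
```

Emit:
jog_arm --pt "0 0 0 0 0 5 8.7" --pt "0 0 0 0 0 5 8.7" --pt "0 0 0 0 0 5 8.7" --pt "0 0 0 0 0 5 8.7" --pt "0 0 0 0 0 5 8.7" --pt "0 0 0 0 0 5 8.7" --pt "0 0 0 0 0 4 8.7" --pt "0 0 0 0 0 0 8.7" --pt "0 0 0 0 0 0 8.7"

```text
time: 61.88
position: [0.5727, -0.2925, 0.2156]
tool_rot: [1.164, 1.238, -1.162]
ft_force: [-0.2, 1.1, 0.1]
grip_width: 0.999
```

```bash
python3 cab.py z; python3 - <<'E'
from m import *
for n in('top','side'):
    im,d=get_image(n);P=pts(n,d);cv2.imwrite(f'pics/fin{n}.png',cv2.resize(im[150:290,140:480,::-1],None,fx=2.3,fy=2.3) if n=='top' else im[:,:,::-1])
    print('boxes');comps(P,(d>0)&(P[...,2]>.1)&(P[...,2]<.13)&(P[...,0]>.44)&(P[...,0]<.72)&(P[...,1]>-.1)&(P[...,1]<.14))
    print('scraps');comps(P,(d>0)&(P[...,2]>.01)&(P[...,2]<.04)&(P[...,0]>.445)&(P[...,0]<.67)&(P[...,1]>.14)&(P[...,1]<.305))
    print('brush');comps(P,(d>0)&(P[...,2]>.09)&(P[...,0]>.39)&(P[...,0]<.55)&(P[...,1]>.3)&(P[...,1]<.54))
print(project('top',[[.5,.16,0]]))
E
```

```text
top cab [578.4  39.4] [181.2 130. ] yaw 93.7 | in mat frame x 3.1 y -4.6 rel -0.6
  near_push [508. -30.] far_push [657. -21.]
  post [655.8 -14. ] 46
  post [506.7 -23.5] 48
side cab [576.7  37.6] [182.  135.1] yaw 92.9 | in mat frame x 1.4 y -2.8 rel -1.4
  near_push [505. -31.] far_push [655. -24.]
t 61.975 tcp [ 573.  -291.5  215.7] F [ 1.  -0.3  0.5]
boxes
[289, 191, 23, 19, 359] min [0.582 0.016 0.1  ] max [0.633 0.082 0.125] (array([607.7,  48.8]), array([48.6, 63.8]), 3.8)
[290, 209, 23, 19, 362] min [0.527 0.015 0.101] max [0.579 0.079 0.125] (array([552.5,  48. ]), array([48.7, 64.4]), 4.3)
scraps
[240, 189, 21, 33, 478] min [0.558 0.187 0.01 ] max [0.666 0.25  0.038] (array([611.9, 218. ]), array([108.2,  61.3]), 1.7)
[247, 227, 14, 20, 226] min [0.478 0.184 0.011] max [0.538 0.224 0.039] (array([507.7, 204.3]), array([60.4, 40.1]), 2.8)
brush
[154, 247, 37, 10, 318] min [0.447 0.381 0.09 ] max [0.476 0.482 0.121] (array([461.2, 431.8]), array([102.8,  25.9]), 87.0)
boxes
[292, 189, 49, 34, 1021] min [0.526 0.013 0.1  ] max [0.632 0.082 0.123] (array([579.,  47.]), array([105. ,  67.5]), 1.2)
scraps
[243, 256, 53, 31, 904] min [0.556 0.186 0.01 ] max [0.665 0.252 0.036] (array([610.6, 216.8]), array([109. ,  64.4]), 3.9)
[295, 272, 30, 26, 528] min [0.476 0.183 0.01 ] max [0.538 0.226 0.038] (array([506.7, 204.3]), array([60.8, 42.2]), 1.9)
brush
[241, 341, 49, 59, 1180] min [0.444 0.385 0.09 ] max [0.476 0.484 0.117] (array([460.2, 434.4]), array([99.7, 27.8]), 87.1)
[[268.83804627 239.53832751]]
```

View pics/fintop.png

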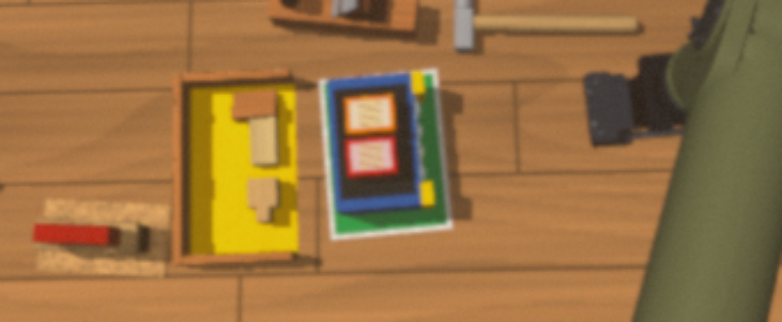

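View pics/finside.png

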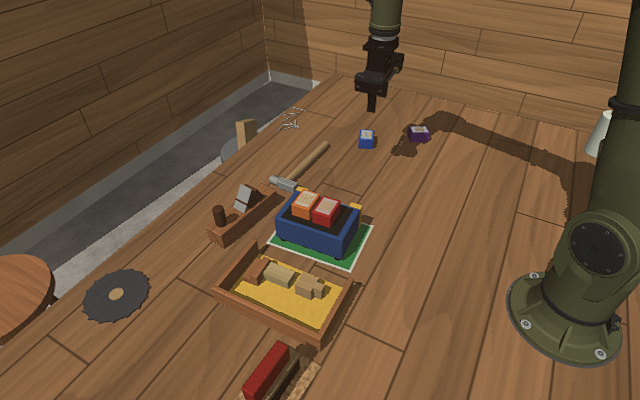

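```bash
python3 -c "
from bench import *
print(close_job())"
```

```text
the job is handed in; nothing more can be done
None
```

The job is done as asked and handed in at about 62 s of the 210 s allowed; no verdict is given.

- **Sweeping:** Three offcuts were on the mat: the stepped brown one, a pale pine block (scrap1, or possibly the plywood scrap4) and the T-ended one. Two brush strokes put all of them in the corral, at least 20 mm past the mouth. The brush stands on its cork mat, 1 to 3 mm from its centre.
- **Cabinet:** I walked it onto the mat with eight pushes alternating near and far, four on each yellow post, near first. Slew stayed within about 10° of the mat's direction, or about 13° from where it started. Pushing forces read at most about 14 N, and the fingers were aimed only at the posts.
- **Final cabinet position:** It is not exactly centred. The top camera puts it 3 mm forward and 4.5 mm to the far side, turned 0.6°. The side camera says 1.4 mm, 2.8 mm and 1.4°. I left it there rather than risk another push.
- **Boxes:** Orange and red stand lids up, side by side on the cabinet's top with a gap of about 6 mm. There was no grey box. I left the blue and purple look-alikes, the plane and the hammer alone.

I saw no knocked offcut and no grip slip, and none of the checks failed.

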